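Stack the drained keyed tray and put the lid on

ROBOT

A 7-joint arm with a two-finger parallel gripper is mounted at the origin on the work surface. World frame = base frame: x ahead of the robot, y to its left, z up, the work surface at z = 0. Lengths are in m, angles in degrees, forces in N, time in s.
With the tool pointing down it reaches from about 0.425 to 0.875 m from the base axis. Payload 4.7 kg.
Tool frame: the origin (TCP) lies at the very end of the fingers, on their centre line; the grasp point (between the pads) lies 19 mm behind it; z points along the fingers, y is the direction in which the jaws open and shut (so a half turn about z gives the same grasp; the last joint's range is limited). The gripper opens to 87 mm and grips with 3 to 60 N. Pads are 19 mm wide; open, the fingers measure 117 mm over their backs; the gripper's body (75 mm by 190 mm) begins 51 mm behind the grasp point.
Start: joints at [-75.281, 18.392, -4.016, 83.108, 1.295, 78.541, -3.26], TCP at [0.156, 0.631, 0.223] pointing down, gripper open.
Joint ranges: [-163.93, 163.93], [-17.29, 119.83], [-79.2, 71.16], [3.27, 140.29], [-89.18, 269.18], [5.43, 117.66], [-154.24, 154.24]. Speed limits (degrees/s): [147.25, 147.25, 180, 180, 180, 180, 180].

INTERFACE

Orientations are given as [roll, pitch, yaw] about the fixed x, y, z axes, in that order (R = Rz(yaw) Ry(pitch) Rx(roll)).
In Python, from cell import * gives the robot as it stands.
- The arm moves only by the tool arm_command, never from a script. Its argument "targets" is a list that holds one entry, the list of rows, each a list of 7 numbers: the shift along the tool's x, y, z in m, then the turn, a rotation vector about the tool's x, y, z in degrees, then the gripper's target within -1 to 1 (shut at 1, half-way at 0, fully open at -1). In form: [[[tx, ty, tz, rx, ry, rz, claw], ...]]. A call has 1 to 10 rows; each row is the pose to reach, as a shift and turn from the pose commanded when the call began, along the tool's axes at that moment; what a row does not reach only later rows make up. A row lasts 1/10 s, in which the tool goes at most 50 mm and 8.59 degrees, less where a joint would pass 70% of its speed; a pose out of reach is approached as far as the arm can. A call with a gripper value outside its range is refused whole. The fingers move at their own pace and stop on an object; "newtons" is the grip in N (left out, the last holds). Time passes only in rows, so rows that repeat a pose let the fingers close. It gives the time, the measured TCP pose, the force and the opening at its end, in the units of the state.
- get_obs(): the state, without advancing time (a new reading comes with each control period).
- read_camera(name): name is "side" or "top"; returns a dict with "img" (400x640x3 uint8, red, green, blue), "z_map" (400x640 float32, m along the optical axis (not along the pixel's ray), 0 where there is no reading), "K" (3x3 intrinsics, pixels), "origin" and "attitude" of the camera in the world. Camera axes: x right, y down, z forward; pixel columns grow to the right and rows downward; lengths in m; the calibration is good to about 2 mm. A picture is of the moment at which its call begins.
- sign_off(): hands the job in, once; it reports no verdict.
Trained networks look in the newest picture that a camera, given by its name, has taken for a name from the list of things; names that differ only in an ending like _2 or _b are one class to them, and where a whole thing is asked for, a point or a joint stands for the part that bears it (a point fixed in the world has none). Each returns a list of dicts, best first, with "conf" (0 to 1); they miss things now and then, are a little off and sometimes report something else, mostly with a low value. They report only what shows in the picture. A call takes as long as a camera call. They do not tell look-alikes from the thing itself.
- search_frame(thing, camera): "position" ([column, row] in pixels, amid what is visible of it).
The state is a dict: "time_s": time; "qpos": joint angles; "joint_velocities": joint speeds; "effort": joint torques, N m; "tool_pos": TCP position; "tool_rot": TCP orientation; "force": force on the tool from outside, world axes, zero at the start; "wrist_torque": the same for the moment, N m; "grip_width": finger opening in m.
Only numpy, scipy, OpenCV 4.12 (cv2) and the standard library are available. Lean on these libraries where they do the work, as an engineer would, in place of code of your own. Each camera call takes 0.05 s, during which the arm holds its last target.

TASK

The washed tray has drained: lift it off the sloping drainer and stack it on the matching tray that stands on the bench, the same way round, so that the key on the lower rim goes up into the notch in its foot and it sits down flush all round. Then put the lid on top of it, again with its notch over the key, seated flush. Set both down rather than drop them, and leave the bottom tray and the other things on the bench where they are.

Things in the scene. Friction and masses are not known exactly. Their poses are not given: they have to be found in the camera images.
- tray_centre (a point): Centre of the tray to move: green vented open plastic tray 180 x 130 mm, walls 5 mm, rim 66 mm above its underside, about 0.24 kg. It starts on the sloping drainer, pitched 35 degrees, key end uphill. x along its length to the key end, y across, z out of the open top. Point on the middle axes, 33 mm above the underside. Seated, it is 60 mm above base_centre.
- tray: The same tray, origin at the centre of its underside. Grip: a rib 12 mm thick crosses its middle at x = 0 from side to side (120 mm along y), top 56 mm above the underside; grip across x, one finger in each 79 mm compartment; floor's top is at 6 mm. Its lowest 6 mm is a foot 164 x 114 mm (lowest 3 mm: 157 x 107) that drops inside the rim below, 3 mm play all round.
- tray_notch (a point): Notch of that tray: an opening 46 mm wide, 16 mm high in the foot of its +x end wall. Point in the middle of its lower edge: x = 87.5 mm, y = 0, 6 mm above the underside. It meets base_key when stacked; the walls then rest on the rim below. Turned the other way round, the tray rides on the key and cannot seat.
- tray_key (a point): Key of that tray: a tab standing 12 mm above the rim in the middle of the same +x end wall, 40 mm wide (32 mm in its top 5 mm), 5 mm thick. Point at its root: x = 87.5 mm, y = 0, at rim height 66 mm. Axes as the tray's.
- base_centre (a point): Centre of the bottom tray: same shape, size, mass, key, rib and axes as the other tray, but loose and level on the bench. Point on the middle axes, 33 mm above its underside.
- base: The bottom tray, origin at the centre of its underside, which is on the bench (z = 0).
- base_key (a point): Key of the bottom tray (as tray_key): point at the tab's root, x = 87.5 mm, y = 0, at rim height 66 mm; the tab stands 12 mm higher.
- lid_centre (a point): Centre of the lid: flat green plastic lid 186 x 136 mm, about 0.18 kg, lying level on the bench. x along its length to the notched end, y across, z up. Point on the middle axes, 23.5 mm above its underside, below the handle bar. Seated, it is 50.5 mm above tray_centre.
- lid: The lid, origin at the centre of its underside. Foot 6 mm deep like the tray's, plate 6 to 11 mm up. Grip: a raised handle bar at x = 0, 18 mm thick in x, 90 mm long in y, 31 to 47 mm above the underside, on two posts 36 mm either side of the middle; grip across x.
- lid_notch (a point): Notch of the lid: a cut 46 mm wide, 11 mm deep in the middle of its +x edge, through which the key below stands up. Point at x = 87.5 mm, y = 0, 6 mm above the underside; it meets tray_key when seated.
- drainer: Steel wire draining rack, fixed, about 185 x 155 mm. Origin on the bench under its middle; x level, towards the upper end, y across, z up. Its wires rise at 35 degrees towards +x and pass 85 mm above the origin; a stop of two wires, 25 mm high, holds the tray's lower end. Nothing is above it.
- tape_roll: bystander: cardboard-coloured roll of tape lying flat, 100 mm across, 40 mm high; origin under its middle
- scissors: bystander: scissors lying flat, about 150 mm long, 80 mm across the black handles, 10 mm high; origin under its middle
- squash: bystander: small orange squash, 108 mm across, 70 mm high plus a short stalk; origin under its middle
- flat_tray: bystander: plain shallow tray in the same green plastic, 150 x 110 mm, 32 mm high, with no key, notch, vents or rib; not part of the stack; origin under its middle
- spray_bottle: bystander: white bottle standing, 64 mm across, 155 mm high; origin under its middle
- knife: bystander: harvest knife lying flat, 200 mm long, 18 mm high, wooden handle; origin under its middle
- mug: bystander: white mug standing, 80 mm across, 90 mm high, with a handle; origin under its middle
Not all that is in view belongs to the job. Leave any orange or red look-alike of the tray alone.

How it is judged:
By the outcome, as a careful person would: the job done as asked, in the order asked, and still so for the second after the job is handed in, with the robot touching nothing.
It also fails if it takes over 70 s, if anything falls off the work surface, if the arm or the gripper's body presses on something with over 40 N, if the wrist force passes 120 N, or if a joint passes its speed limit or range.

## Working session

There is one attempt and no reset: what is moved stays moved. The work goes in short steps, Python scripts to look and compute and a tool call to move; the robot and the scene stay as the last step left them, time stands still between calls to the robot, and variables do not carry over. Pictures are saved under pics/ and viewed, and the job is handed in when it is done.

Besides the shell and the picture viewer there is one more tool, called after ">>>" as name(argument=value, ...) on one line, values as JSON. arm_command: Moves the arm, as the interface text tells. Its arguments: {"type":"object","properties":{"targets":{"type":"array","items":{"type":"array","items":{"type":"array","items":{"type":"number"}}}},"newtons":{"type":"number"}},"required":["targets"]}

```bash
ls; mkdir -p pics
python3 - <<'E'
from cell import *
import cv2,numpy as np
o=get_obs();print({k:np.round(v,3) for k,v in o.items()})
for c in ("side","top"):
    r=read_camera(c);cv2.imwrite(f"pics/{c}0.png",r["img"][:,:,::-1]);np.savez(f"{c}0.npz",**r)
    print(c,r["K"],r["origin"],r["attitude"])
    for t in ["tray_centre","tray","tray_notch","tray_key","base_centre","base_key","lid_centre","lid_notch","drainer","flat_tray"]:
        print(t,[(np.round(d["position"]),round(d["conf"],2)) for d in search_frame(t,c)][:4])
E
```

```text
pics
{'time_s': np.float64(0.0), 'qpos': array([-75.281,  18.439,  -4.017,  83.175,   1.295,  78.542,  -3.26 ]), 'joint_velocities': array([ 0.023,  0.054, -0.104, -0.045, -0.061, -0.039,  0.047]), 'effort': array([-1.0000e-03, -4.9128e+01, -4.0400e-01, -3.1253e+01, -6.4000e-02,
        4.4000e-02,  0.0000e+00]), 'tool_pos': array([0.156, 0.63 , 0.221]), 'tool_rot': array([-1.79889e+02,  5.00000e-03,  1.66092e+02]), 'force': array([0.346, 0.403, 0.782]), 'wrist_torque': array([ 0.013, -0.008, -0.005]), 'grip_width': np.float64(0.087)}
side [[430.36709877   0.         320.07064985]
 [  0.         430.36709877 201.51095645]
 [  0.           0.           1.        ]] [-0.33850064 -0.81902163  0.83787809] [-120.71270972    1.48796841  -47.15896358]
tray_centre [(array([208., 215.]), 0.76), (array([319., 344.]), 0.61), (array([344., 209.]), 0.58), (array([426., 321.]), 0.16)]
tray [(array([211., 214.]), 0.93), (array([337., 208.]), 0.75), (array([319., 340.]), 0.74)]
tray_notch [(array([340., 211.]), 0.72), (array([211., 219.]), 0.63), (array([320., 342.]), 0.62)]
tray_key [(array([211., 
[... 618 characters left out ...]
2), (array([202., 281.]), 0.6), (array([410., 214.]), 0.53)]
tray [(array([329., 194.]), 0.9), (array([201., 282.]), 0.9), (array([417., 310.]), 0.71)]
tray_notch [(array([416., 312.]), 0.9), (array([327., 197.]), 0.79), (array([356., 246.]), 0.67), (array([204., 280.]), 0.59)]
tray_key [(array([203., 285.]), 0.91), (array([327., 194.]), 0.7)]
base_centre [(array([413., 213.]), 0.57), (array([349., 242.]), 0.31)]
base_key [(array([410., 214.]), 0.75)]
lid_centre [(array([212., 211.]), 0.95)]
lid_notch [(array([208., 212.]), 0.9), (array([330., 194.]), 0.55), (array([460., 242.]), 0.46), (array([411., 214.]), 0.29)]
drainer [(array([304., 218.]), 0.62)]
flat_tray [(array([334., 138.]), 0.62)]
```

View pics/side0.png

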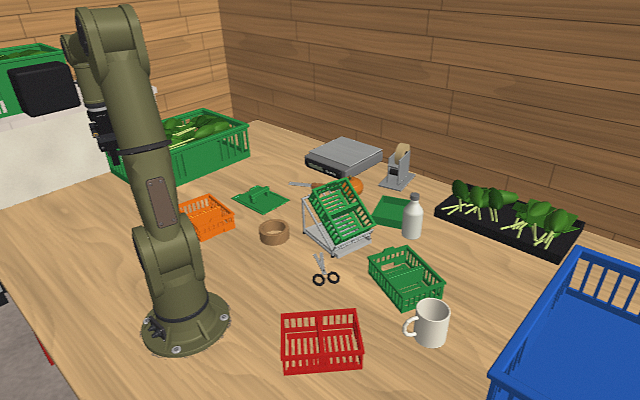

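View pics/top0.png

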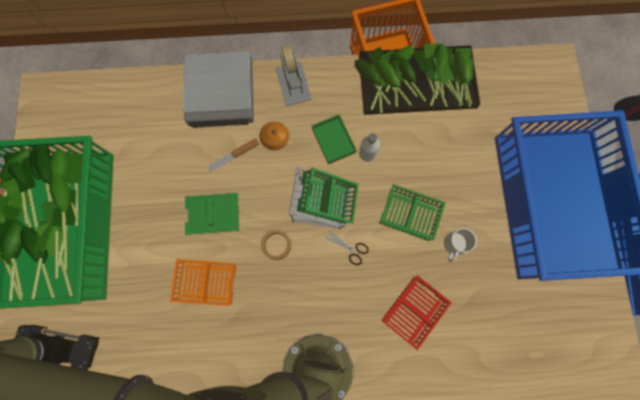

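Candidates in the top view: green tray on the drainer (329,194), green tray on the bench (412,213), lid (212,212), red tray (417,310), orange tray (203,282), plain flat tray (334,138). Green on the rack is the tray, the level green one with the rib is the base. Confirming with enlarged crops.

```bash
cat > h.py <<'E'
import numpy as np,cv2
from scipy.spatial.transform import Rotation as R
def cloud(r,box=None):
    z=r["z_map"];K=r["K"];v,u=np.mgrid[0:z.shape[0],0:z.shape[1]]
    P=np.stack([(u-K[0,2])/K[0,0]*z,(v-K[1,2])/K[1,1]*z,z],-1)
    A=R.from_euler("xyz",r["attitude"],degrees=True).as_matrix()
    W=P@A.T+np.asarray(r["origin"]); W[z<=0]=np.nan
    return W
def proj(r,X):
    A=R.from_euler("xyz",r["attitude"],degrees=True).as_matrix()
    p=(np.asarray(X)-r["origin"])@A; q=p@np.asarray(r["K"]).T
    return q[...,:2]/q[...,2:]
E
python3 - <<'E'
from h import *
a=dict(np.load("top0.npz"));b=dict(np.load("side0.npz"))
W=cloud(a);Ws=cloud(b)
for n,(u,v) in dict(tray=(329,194),base=(412,213),lid=(200,212),bench=(260,330),flat=(334,138),tape=(276,230)).items(): print(n,W[v,u].round(3))
for n,(u,v) in dict(bench=(250,300),lid=(258,205),base=(406,277)).items(): print(n,Ws[v,u].round(3))
c=[cv2.resize(a["img"][160:250,i:i+100],None,fx=4,fy=4,interpolation=2) for i in (270,362)]
top=np.hstack(c)
s=b["img"][170:320,300:450];s=cv2.resize(s,(600,600),interpolation=2)
cv2.imwrite("pics/c1.png",top[:,:,::-1]);cv2.imwrite("pics/c2.png",s[:,:,::-1])
s=np.hstack([cv2.resize(a["img"][180:240,170:250],None,fx=5,fy=5,interpolation=2),cv2.resize(b["img"][170:230,220:300],None,fx=5,fy=5,interpolation=2)])
cv2.imwrite("pics/c3.png",s[:,:,::-1])
E
```

```text
tray [ 0.549 -0.073  0.126]
base [ 0.484 -0.346  0.059]
lid [0.542 0.372 0.01 ]
bench [0.138 0.178 0.002]
flat [ 0.784 -0.108  0.01 ]
tape [0.458 0.11  0.037]
bench [ 0.163 -0.06   0.001]
lid [0.5   0.305 0.01 ]
base [ 0.486 -0.352  0.04 ]
```

View pics/c1.png

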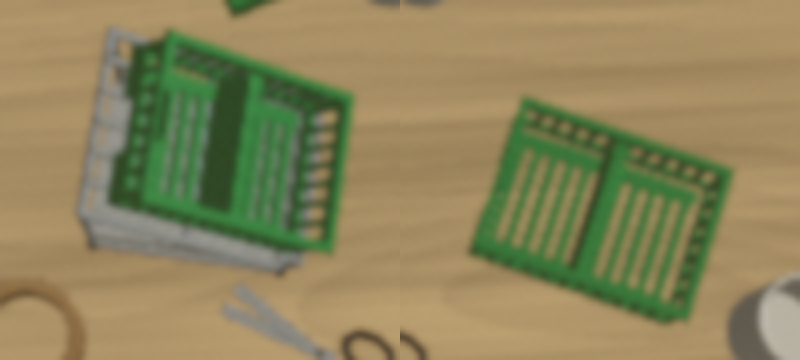

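View pics/c2.png

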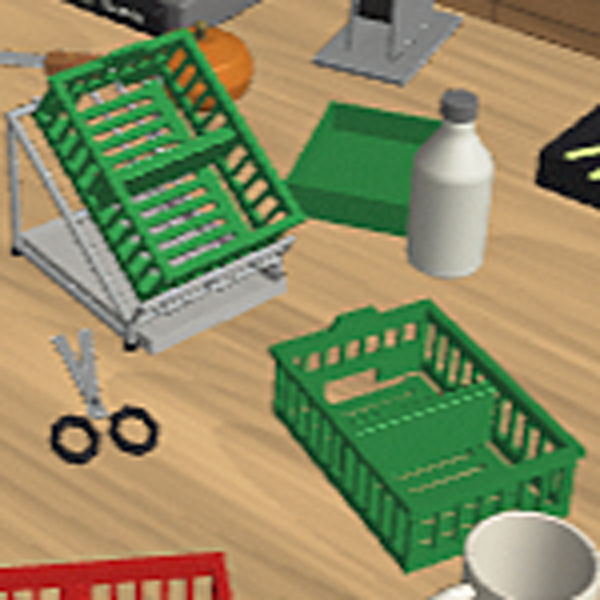

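View pics/c3.png

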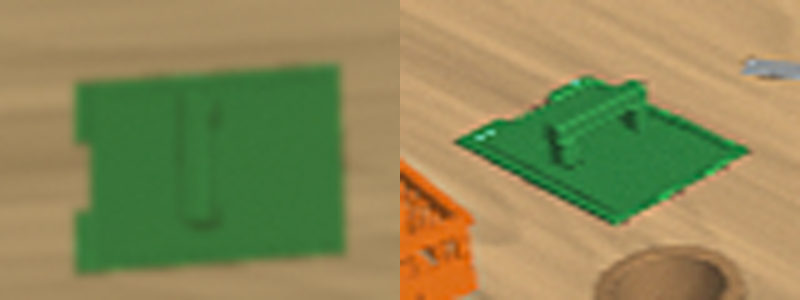

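```bash
cat > fit.py <<'E'
from h import *
from scipy.optimize import least_squares
mm=1e-3
TRAY=np.array([ # cx cy cz hx hy hz
 [0,0,4.5,82,57,1.5],[0,0,1.5,78.5,53.5,1.5],
 [87.5,0,36,2.5,65,30],[-87.5,0,36,2.5,65,30],[0,62.5,36,90,2.5,30],[0,-62.5,36,90,2.5,30],
 [0,0,31,6,60,25],[87.5,0,69.5,2.5,20,3.5],[87.5,0,75.5,2.5,16,2.5]])*mm
LID=np.array([[-5.5,0,8.5,87.5,68,2.5],[87.5,45.5,8.5,5.5,22.5,2.5],[87.5,-45.5,8.5,5.5,22.5,2.5],
 [0,0,39,9,45,8],[0,36,21,5,5,10],[0,-36,21,5,5,10]])*mm
def sdf(B,p):
    d=np.abs(p[:,None]-B[None,:,:3])-B[None,:,3:]
    s=np.linalg.norm(np.maximum(d,0),axis=2)+np.minimum(d.max(2),0)
    return s.min(1)
def green(img):
    h=cv2.cvtColor(img,cv2.COLOR_RGB2HSV);return (h[...,0]>45)&(h[...,0]<85)&(h[...,1]>110)
def pts(r,c,rad,zmin,zmax,ero=0):
    W=cloud(r);m=green(r["img"])
    m&=(np.linalg.norm(W[...,:2]-np.array(c)[:2],axis=2)<rad)&(W[...,2]>zmin)&(W[...,2]<zmax)
    return W[m]
def fit(B,P,x0,free=(1,1,1,1,1,1),scale=.0015):
    """x0 = x y z rotvec(deg) ; perturbation in world"""
    f=np.array(free,bool);T0=np.array(x0[:3]);R0=R.from_euler("xyz",x0[3:],degrees=True)
    def un(q):
        v=np.zeros(6);v[f]=q;return T0+v[:3]*.01,R0*R.from_rotvec(v[3:]*.05)
    def res(q):
        t,r=un(q);return sdf(B,(P-t)@r.as_matrix())
    s=least_squares(res,np.zeros(f.sum()),loss="soft_l1",f_scale=.006)
    s=least_squares(res,s.x,loss="cauchy",f_scale=scale)
    t,r=un(s.x);e=np.abs(res(s.x))
    return t,r,np.median(e)*1e3,(e<.003).mean()
E
cat > f1.py <<'E'
from fit import *
a=dict(np.load("top0.npz"));b=dict(np.load("side0.npz"))
for n,B,c,x0,z,fr in [("base",TRAY,(.49,-.345),(.49,-.345,0,0,0,75),(.005,.09),(1,1,1,0,0,1)),
  ("lid",LID,(.54,.33),(.54,.33,0,0,0,90),(.004,.06),(1,1,1,0,0,1)),
  ("tray",TRAY,(.55,-.08),(.55,-.08,.1,0,-35,80),(.03,.24),(1,1,1,1,1,1))]:
    Pa=pts(a,c,.15 if n!="tray" else .14,*z);Pb=pts(b,c,.15,*z)
    for k,P in (("top",Pa),("side",Pb),("both",np.vstack([Pa,Pb]))):
        best=None
        for dy in (0,180) if n=="base" and 0 else (0,):
            t,r,m,i=fit(B,P,x0,fr)
        print(n,k,len(P),t.round(4),r.as_euler("ZYX",degrees=True).round(2),"med",round(m,2),"in",round(i,2), r.as_matrix()[:,0].round(3))
E
python3 f1.py
```

```text
base top 1060 [ 0.4864 -0.3479  0.0038] [66.4  0.   0. ] med 0.9 in 0.95 [0.4   0.916 0.   ]
base side 2567 [ 0.4874 -0.3463  0.0015] [66.37  0.    0.  ] med 1.02 in 0.96 [0.401 0.916 0.   ]
base both 3627 [ 0.4872 -0.3465  0.003 ] [66.41  0.    0.  ] med 1.04 in 0.95 [0.4   0.916 0.   ]
lid top 1934 [0.5385 0.3312 0.0029] [91.54  0.    0.  ] med 1.26 in 0.94 [-0.027  1.     0.   ]
lid side 883 [0.5338 0.3335 0.0023] [91.2  0.   0. ] med 1.26 in 0.93 [-0.021  1.     0.   ]
lid both 2817 [0.5335 0.3315 0.0029] [91.58  0.    0.  ] med 1.31 in 0.94 [-0.028  1.     0.   ]
tray top 1436 [ 0.5485 -0.0508  0.0865] [ 77.95 -34.1   -0.31] med 0.95 in 0.96 [0.173 0.81  0.561]
tray side 1952 [ 0.5463 -0.0482  0.0869] [ 78.04 -35.11  -0.7 ] med 0.92 in 0.95 [0.17  0.8   0.575]
tray both 3388 [ 0.5457 -0.0491  0.0867] [ 78.02 -34.77  -0.28] med 1.01 in 0.96 [0.17  0.804 0.57 ]
```

```bash
cat > plan.py <<'E'
from h import *
import json,os
F="cmd.json"
def load():
    d=json.load(open(F));return np.array(d["p"]),R.from_quat(d["q"])
def save(p,r): json.dump(dict(p=list(map(float,p)),q=list(map(float,r.as_quat()))),open(F,"w"))
def rel(p,r):
    """shift/turn in tool axes from commanded pose"""
    p0,r0=load();s=r0.inv().apply(np.array(p)-p0);v=(r0.inv()*r).as_rotvec(degrees=True)
    s=s.round(4);v=v.round(1)
    n=max(np.linalg.norm(s)/.05,np.linalg.norm(v)/8.59)
    print("rel",s.tolist(),v.tolist(),"min rows",round(n,1));return s,v
def apply(s,v):
    p0,r0=load();save(p0+r0.apply(s),r0*R.from_rotvec(v,degrees=True))
def toolrot(Rm,sgn=1):
    """tool y = obj x, tool z = -obj z"""
    x,y,z=Rm.T;return R.from_matrix(np.column_stack([y,x,-z]))
E
python3 - <<'E'
from plan import *
save([.156,.631,.223],R.from_euler("xyz",[180,0,166.1],degrees=True))
Rt=R.from_euler("ZYX",[78.02,-34.9,0],degrees=True).as_matrix()
r=toolrot(Rt);t=np.array([.546,-.049,.085])
p0,r0=load()
rel([.40,.30,.36],r0)
apply([-0.1585,-0.3875*0,0],[0,0,0]) if 0 else None
print(r.as_euler("xyz",degrees=True))
E
```

```text
rel [-0.3164, -0.2627, -0.137] [0.0, 0.0, 0.0] min rows 8.7
[1.45100000e+02 1.27222187e-14 1.68020000e+02]
```

>>> arm_command(targets=[[[-0.316,-0.263,-0.137,0,0,0,-1],[-0.316,-0.263,-0.137,0,0,0,-1],[-0.316,-0.263,-0.137,0,0,0,-1],[-0.316,-0.263,-0.137,0,0,0,-1],[-0.316,-0.263,-0.137,0,0,0,-1],[-0.316,-0.263,-0.137,0,0,0,-1],[-0.316,-0.263,-0.137,0,0,0,-1],[-0.316,-0.263,-0.137,0,0,0,-1],[-0.316,-0.263,-0.137,0,0,0,-1],[-0.316,-0.263,-0.137,0,0,0,-1]]])

```text
time_s: 2.1
tool_pos: [0.404, 0.2949, 0.362]
tool_rot: [179.8, 0.2, 165.5]
force: [0.2, -0.3, 0.2]
grip_width: 0.0866
```

Run:
```python
from plan import *
apply([-0.316,-0.263,-0.137],[0,0,0]);print(load()[0])
Rt=R.from_euler("ZYX",[78.02,-34.9,0],degrees=True).as_matrix()
r=toolrot(Rt);t=np.array([.546,-.049,.085])
print(t+Rt@[0,0,.2]);rel(t+Rt@[0,0,.2],r)
```

```text
[0.39956643 0.2997895  0.36      ]
[ 0.52224791 -0.16093692  0.24903038]
rel [-0.2298, -0.4178, 0.111] [-34.9, 0.6, -1.9] min rows 9.8
```

>>> arm_command(targets=[[[-0.23,-0.418,0.111,-34.9,0.6,-1.9,-1],[-0.23,-0.418,0.111,-34.9,0.6,-1.9,-1],[-0.23,-0.418,0.111,-34.9,0.6,-1.9,-1],[-0.23,-0.418,0.111,-34.9,0.6,-1.9,-1],[-0.23,-0.418,0.111,-34.9,0.6,-1.9,-1],[-0.23,-0.418,0.111,-34.9,0.6,-1.9,-1],[-0.23,-0.418,0.111,-34.9,0.6,-1.9,-1],[-0.23,-0.418,0.111,-34.9,0.6,-1.9,-1],[-0.23,-0.418,0.111,-34.9,0.6,-1.9,-1],[-0.23,-0.418,0.111,-34.9,0.6,-1.9,-1]]])

```text
time_s: 3.1
tool_pos: [0.5216, -0.1537, 0.25]
tool_rot: [145.1, 0.0, 168.2]
force: [0.5, 0.3, 1.8]
grip_width: 0.0872
```

>>> arm_command(targets=[[[0,0,0,0,0,0,-1],[0,0,0,0,0,0,-1],[0,0,0,0,0,0,-1]]])

```text
time_s: 3.4
tool_pos: [0.5207, -0.152, 0.2509]
tool_rot: [145.0, 0.0, 168.2]
force: [0.0, 0.8, 0.4]
grip_width: 0.087
```

Run:
```python
from plan import *
from cell import *
apply([-0.23, -0.418, 0.111],[-34.9, 0.6, -1.9]);print(load()[0],load()[1].as_euler("xyz",degrees=True))
o=get_obs();print({k:np.round(o[k],4) for k in("time_s","qpos","tool_pos","tool_rot","force")})
for c in ("side","top"):
    r=read_camera(c);cv2.imwrite(f"pics/{c}1.png",r["img"][:,:,::-1]);np.savez(f"{c}1.npz",**r)
```

```text
[ 0.5224159  -0.16122244  0.249     ] [ 1.45096504e+02 -2.52787209e-03  1.68061820e+02]
{'time_s': np.float64(3.4), 'qpos': array([-12.5012,  19.789 ,  57.8483,  95.6577, -44.8617,  96.1454,
       129.18  ]), 'tool_pos': array([ 0.5207, -0.152 ,  0.2509]), 'tool_rot': array([1.450128e+02, 3.020000e-02, 1.681599e+02]), 'force': array([0.0132, 0.781 , 0.3612])}
```

Run:
```python
from plan import *
save([.5207,-.1525,.2515],R.from_euler("xyz",[145.05,0,168.15],degrees=True))
Rb=R.from_euler("z",66.4,degrees=True).as_matrix()
rel([.487,-.347,.26],toolrot(Rb))
```

```text
rel [-0.007, -0.1568, -0.12] [34.8, -3.6, 11.4] min rows 4.3
```

View pics/side1.png

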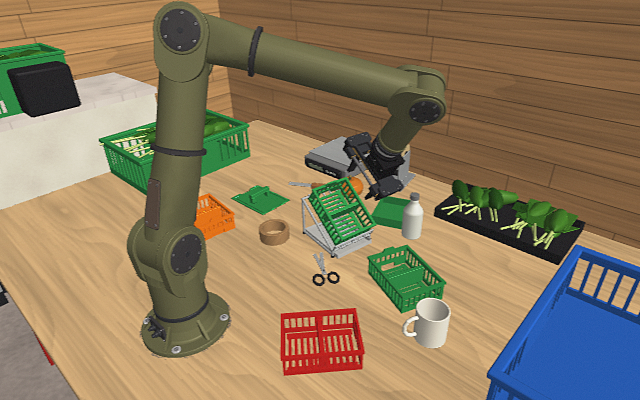

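The gripper is at about (380,180), tilted toward the tray at (338,210). Everything is still in place. Before gripping, I'll test that the placing pose over the base can be reached with this wrist choice.

>>> arm_command(targets=[[[-0.007,-0.157,-0.12,34.8,-3.6,11.4,-1],[-0.007,-0.157,-0.12,34.8,-3.6,11.4,-1],[-0.007,-0.157,-0.12,34.8,-3.6,11.4,-1],[-0.007,-0.157,-0.12,34.8,-3.6,11.4,-1],[-0.007,-0.157,-0.12,34.8,-3.6,11.4,-1],[-0.007,-0.157,-0.12,34.8,-3.6,11.4,-1],[-0.007,-0.157,-0.12,34.8,-3.6,11.4,-1],[-0.007,-0.157,-0.12,34.8,-3.6,11.4,-1],[-0.007,-0.157,-0.12,34.8,-3.6,11.4,-1]]])

```text
time_s: 4.4
tool_pos: [0.4863, -0.3479, 0.2591]
tool_rot: [179.9, 0.0, 156.3]
force: [0.1, 0.5, 0.6]
grip_width: 0.0868
```

Run:
```python
from plan import *
from cell import *
apply([-0.007, -0.157, -0.12],[34.8, -3.6, 11.4]);print(load()[0],load()[1].as_euler("xyz",degrees=True))
o=get_obs();print({k:np.round(o[k],4) for k in("time_s","qpos","tool_pos","tool_rot","force")})
```

```text
[ 0.48700878 -0.34715873  0.25991904] [1.79973672e+02 7.71173509e-03 1.56378785e+02]
{'time_s': np.float64(4.4), 'qpos': array([-20.2116,  20.2392,  67.7508,  89.6268, -18.8968,  82.8299,
       114.9593]), 'tool_pos': array([ 0.4863, -0.3479,  0.2591]), 'tool_rot': array([1.799358e+02, 2.630000e-02, 1.562822e+02]), 'force': array([0.0846, 0.4817, 0.6334])}
```

>>> arm_command(targets=[[[0,0,0.04,0,0,0,-1],[0,0,0.08,0,0,0,-1],[0,0,0.12,0,0,0,-1],[0,0,0.13,0,0,0,-1],[0,0,0.13,0,0,0,-1]]])

```text
time_s: 4.9
tool_pos: [0.4855, -0.3478, 0.128]
tool_rot: [-180.0, -0.1, 156.2]
force: [-0.2, -0.6, 0.6]
grip_width: 0.0873
```

Run:
```python
from plan import *
from cell import *
apply([0,0,.13],[0,0,0])
o=get_obs();print({k:np.round(o[k],4) for k in("time_s","qpos","tool_pos","tool_rot","force")})
apply([0,0,-.13],[0,0,0])
Rt=R.from_euler("ZYX",[78.02,-34.9,0],degrees=True).as_matrix()
r=toolrot(Rt);t=np.array([.546,-.049,.085])
apply([0,0,.13],[0,0,0])
rel(t+Rt@[0,0,.2],r)
```

```text
{'time_s': np.float64(4.9), 'qpos': array([-16.4684,  26.3178,  63.0019,  99.3138, -24.7819,  70.0196,
       119.1827]), 'tool_pos': array([ 0.4855, -0.3478,  0.128 ]), 'tool_rot': array([-1.799816e+02, -1.485000e-01,  1.562430e+02]), 'force': array([-0.1746, -0.56  ,  0.6107])}
rel [0.0423, 0.1847, -0.119] [-34.8, 3.6, -11.3] min rows 4.5
```

Reachable all the way down. Back up and over to the tray.

>>> arm_command(targets=[[[0,0,-0.05,0,0,0,-1],[0,0,-0.1,0,0,0,-1],[0.042,0.185,-0.119,-34.8,3.6,-11.3,-1],[0.042,0.185,-0.119,-34.8,3.6,-11.3,-1],[0.042,0.185,-0.119,-34.8,3.6,-11.3,-1],[0.042,0.185,-0.119,-34.8,3.6,-11.3,-1],[0.042,0.185,-0.119,-34.8,3.6,-11.3,-1],[0.042,0.185,-0.119,-34.8,3.6,-11.3,-1],[0.042,0.185,-0.119,-34.8,3.6,-11.3,-1],[0.042,0.185,-0.119,-34.8,3.6,-11.3,-1]]])

```text
time_s: 5.9
tool_pos: [0.5228, -0.1626, 0.2492]
tool_rot: [145.2, 0.1, 167.9]
force: [-0.7, -0.3, 1.3]
grip_width: 0.0868
```

Run:
```python
from plan import *
from cell import *
apply([.042,.185,-.119],[-34.8,3.6,-11.3]);print(load()[0],load()[1].as_euler("xyz",degrees=True))
o=get_obs();print({k:np.round(o[k],4) for k in("time_s","qpos","tool_pos","tool_rot","force")})
Rt=R.from_euler("ZYX",[78.02,-34.9,0],degrees=True).as_matrix()
r=toolrot(Rt);t=np.array([.546,-.049,.085])
rel(t+Rt@[0,0,.024],r)
```

```text
[ 0.52265848 -0.16082613  0.24899839] [ 1.45048953e+02 -2.95845567e-02  1.68056100e+02]
{'time_s': np.float64(5.9), 'qpos': array([ -9.1943,  19.9343,  54.8592,  94.7282, -44.3162,  95.8829,
       129.1487]), 'tool_pos': array([ 0.5228, -0.1626,  0.2492]), 'tool_rot': array([1.451907e+02, 9.490000e-02, 1.679337e+02]), 'force': array([-0.686 , -0.2841,  1.3013])}
rel [0.0002, -0.0003, 0.1759] [0.1, -0.0, 0.0] min rows 3.5
```

>>> arm_command(targets=[[[0,0,0.03,0,0,0,-1],[0,0,0.06,0,0,0,-1],[0,0,0.09,0,0,0,-1],[0,0,0.11,0,0,0,-1],[0,0,0.13,0,0,0,-1],[0,0,0.145,0,0,0,-1],[0,0,0.16,0,0,0,-1],[0,0,0.17,0,0,0,-1],[0,0,0.176,0,0,0,-1],[0,0,0.176,0,0,0,-1]]])

```text
time_s: 6.9
tool_pos: [0.5432, -0.0629, 0.1032]
tool_rot: [145.1, -0.1, 168.0]
force: [0.2, 0.0, -0.4]
grip_width: 0.0869
```

Run:
```python
from plan import *
from cell import *
apply([0,0,.176],[0,0,0]);print(load()[0])
o=get_obs();print({k:np.round(o[k],4) for k in("time_s","qpos","tool_pos","tool_rot","force")})
b=read_camera("side");np.savez("side2.npz",**b)
Rt=R.from_euler("ZYX",[78.02,-34.9,0],degrees=True).as_matrix();t=np.array([.546,-.049,.085])
print("tcp in tray",Rt.T@(o["tool_pos"]-t))
cv2.imwrite("pics/s2.png",cv2.resize(b["img"][130:280,270:420],(600,600),interpolation=2)[:,:,::-1])
```

```text
[ 0.54345198 -0.06216729  0.10474146]
{'time_s': np.float64(6.9), 'qpos': array([-15.6356,  24.2125,  49.5258, 107.8964, -51.4893,  79.2756,
       132.534 ]), 'tool_pos': array([ 0.5432, -0.0629,  0.1032]), 'tool_rot': array([ 1.450922e+02, -7.020000e-02,  1.679816e+02]), 'force': array([ 0.2151,  0.029 , -0.4489])}
tcp in tray [-0.00121204 -0.00014318  0.02299353]
```

View pics/s2.png

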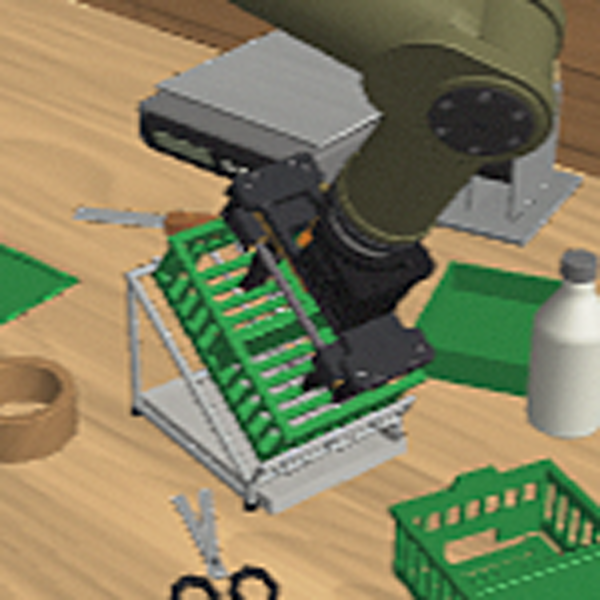

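The crop shows the two fingers straddling the rib, one in each compartment, with forces near 0. Closing.

>>> arm_command(newtons=30, targets=[[[0,0,0,0,0,0,1],[0,0,0,0,0,0,1],[0,0,0,0,0,0,1],[0,0,0,0,0,0,1],[0,0,0,0,0,0,1],[0,0,0,0,0,0,1],[0,0,0,0,0,0,1],[0,0,0,0,0,0,1]]])

```text
time_s: 7.75
tool_pos: [0.5433, -0.0632, 0.1036]
tool_rot: [145.1, -0.0, 168.0]
force: [-0.1, 0.2, 0.6]
grip_width: 0.031
```

>>> arm_command(targets=[[[0,0,0,0,0,0,1],[0,0,0,0,0,0,1],[0,0,0,0,0,0,1],[0,0,0,0,0,0,1],[0,0,0,0,0,0,1],[0,0,0,0,0,0,1]]])

```text
time_s: 8.35
tool_pos: [0.5438, -0.0612, 0.1049]
tool_rot: [144.9, -0.0, 168.1]
force: [-1.0, 3.3, 5.4]
grip_width: 0.0122
```

>>> arm_command(targets=[[[0,0,-0.008,0,0,0,1],[0,0,-0.02,0,0,0,1],[0,0,-0.035,0,0,0,1],[0,0,-0.055,0,0,0,1],[0,0,-0.075,0,0,0,1],[0,0,-0.1,0,0,0,1],[0,0,-0.12,0,0,0,1],[0,0,-0.13,0,0,0,1],[0,0,-0.13,0,0,0,1]]])

```text
time_s: 9.25
tool_pos: [0.5279, -0.1383, 0.2111]
tool_rot: [145.2, 0.1, 167.8]
force: [-0.1, 0.2, -2.7]
grip_width: 0.012
```

Run:
```python
from plan import *
from cell import *
apply([0,0,-.13],[0,0,0]);print(load()[0])
o=get_obs();print({k:np.round(o[k],4) for k in("time_s","qpos","tool_pos","tool_rot","force","grip_width")})
Rb=R.from_euler("z",66.4,degrees=True).as_matrix()
rel([.487,-.347,.24],toolrot(Rb))
```

```text
[ 0.52809314 -0.1350403   0.21129488]
{'time_s': np.float64(9.25), 'qpos': array([-11.2687,  20.2475,  53.8991,  98.8436, -45.3191,  91.2083,
       129.6615]), 'tool_pos': array([ 0.5279, -0.1383,  0.2111]), 'tool_rot': array([1.452020e+02, 8.320000e-02, 1.678032e+02]), 'force': array([-0.1048,  0.2433, -2.7425]), 'grip_width': np.float64(0.012)}
rel [-0.0036, -0.1605, -0.1472] [34.8, -3.6, 11.3] min rows 4.4
```

>>> arm_command(targets=[[[0,-0.02,-0.018,4.4,-0.4,1.4,1],[-0.001,-0.04,-0.037,8.7,-0.9,2.8,1],[-0.002,-0.06,-0.055,13.0,-1.4,4.2,1],[-0.002,-0.08,-0.074,17.4,-1.8,5.6,1],[-0.002,-0.1,-0.092,21.8,-2.2,7.1,1],[-0.003,-0.12,-0.11,26.1,-2.7,8.5,1],[-0.003,-0.14,-0.129,30.4,-3.2,9.9,1],[-0.004,-0.16,-0.147,34.8,-3.6,11.3,1],[-0.004,-0.16,-0.147,34.8,-3.6,11.3,1],[-0.004,-0.16,-0.147,34.8,-3.6,11.3,1]]])

```text
time_s: 10.25
tool_pos: [0.487, -0.3457, 0.2381]
tool_rot: [179.9, -0.1, 156.4]
force: [0.2, -0.6, -3.2]
grip_width: 0.0116
```

```bash
cat > look.py <<'E'
from plan import *
from cell import *
import sys
def look(n):
    o=get_obs();print({k:np.round(o[k],4).tolist() for k in("time_s","tool_pos","tool_rot","force","grip_width","wrist_torque")})
    print("q",np.round(o["qpos"],1), "cmd",load()[0].round(4),load()[1].as_euler("xyz",degrees=True).round(2))
    d={}
    for c in ("side","top"):
        r=read_camera(c);cv2.imwrite(f"pics/{c}{n}.png",r["img"][:,:,::-1]);np.savez(f"{c}{n}.npz",**r);d[c]=r
    return o,d
E
python3 - <<'E'
from look import *
apply([-.004,-.16,-.147],[34.8,-3.6,11.3])
o,d=look(3)
from fit import *
p=o["tool_pos"];Rb=R.from_euler("z",o["tool_rot"][2]-90,degrees=True)
x0=list(p-[0,0,.024])+[0,0,o["tool_rot"][2]-90]
for c in d:
    P=pts(d[c],p,.13,.17,.32);t,r,m,i=fit(TRAY,P,x0)
    print("tray",c,len(P),t.round(4),r.as_euler("ZYX",degrees=True).round(2),round(m,2),round(i,2),"tcp rel",r.inv().apply(p-t).round(4))
    P=pts(d[c],(.487,-.347),.14,.005,.09)
    if len(P)>300:
        t,r,m,i=fit(TRAY,P,(.487,-.347,0.002,0,0,66.4),(1,1,1,0,0,1));print("base",c,len(P),t.round(4),r.as_euler("ZYX",degrees=True).round(2),round(m,2),round(i,2))
im=d["side"]["img"][140:320,320:500];cv2.imwrite("pics/s3c.png",cv2.resize(im,(600,600),interpolation=2)[:,:,::-1])
E
```

```text
{'time_s': 10.25, 'tool_pos': [0.487, -0.3457, 0.2381], 'tool_rot': [179.8786, -0.106, 156.3564], 'force': [0.1583, -0.633, -3.1834], 'grip_width': 0.0116, 'wrist_torque': [0.0005, -0.0845, -0.0068]}
q [-19.2  20.3  65.7  91.4 -18.8  80.6 114.7] cmd [ 0.4875 -0.3466  0.2401] [1.7997e+02 1.0000e-02 1.5638e+02]
tray side 2601 [ 0.487  -0.3458  0.2138] [66.34 -0.42 -0.43] 0.98 0.96 tcp rel [ 0.0002 -0.0002  0.0243]
base side 2562 [ 0.4874 -0.3464  0.0008] [66.21  0.    0.  ] 0.99 0.96
tray top 355 [ 0.4868 -0.3478  0.2167] [65.52  0.96 -0.38] 0.79 0.99 tcp rel [0.0016 0.0006 0.0214]
```

View pics/s3c.png

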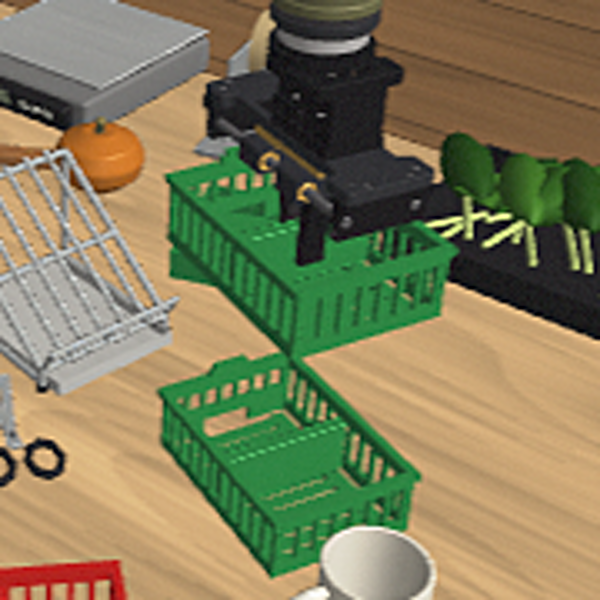

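Crop: tray held level above the base, both with the key end at upper left. The side-camera fit gives the offset between the trays as under 1 mm. Lowering.

>>> arm_command(targets=[[[-0.0005,-0.0005,0.02,0,0,0,1],[-0.0005,-0.0005,0.045,0,0,0,1],[-0.0005,-0.0005,0.07,0,0,0,1],[-0.0005,-0.0005,0.09,0,0,0,1],[-0.0005,-0.0005,0.105,0,0,0,1],[-0.0005,-0.0005,0.115,0,0,0,1],[-0.0005,-0.0005,0.122,0,0,0,1],[-0.0005,-0.0005,0.126,0,0,0,1],[-0.0005,-0.0005,0.126,0,0,0,1],[-0.0005,-0.0005,0.126,0,0,0,1]]])

```text
time_s: 11.35
tool_pos: [0.4875, -0.3485, 0.1138]
tool_rot: [-180.0, 0.1, 156.3]
force: [0.6, 0.1, -2.8]
grip_width: 0.0116
```

```bash
cat > chk.py <<'E'
from look import *
from fit import *
def chk(n,s):
    apply(s,[0,0,0]); o,d=look(n);p=o["tool_pos"];zt=p[2]-.024
    x0=[*(p-[0,0,.024]),0,0,o["tool_rot"][2]-90]
    W=pts(d["side"],p,.15,.005,.32)
    # joint segmentation: fit alternately by nearest to predicted boundary
    P=W[W[:,2]>zt+.012];t,r,m,i=fit(TRAY,P,x0);print("tray",len(P),t.round(4),r.as_euler("ZYX",degrees=True).round(2),round(m,2),round(i,2))
    P=W[(W[:,2]<min(.085,zt))];t2,r2,m,i=fit(TRAY,P,(.487,-.347,0.002,0,0,66.4),(1,1,1,0,0,1));print("base",len(P),t2.round(4),r2.as_euler("ZYX",degrees=True).round(2),round(m,2),round(i,2))
    print("tray in base",r2.inv().apply(t-t2).round(4))
    im=d["side"]["img"][160:320,340:500];cv2.imwrite(f"pics/s{n}c.png",cv2.resize(im,(600,600),interpolation=2)[:,:,::-1])
E
python3 -c "
from chk import *
chk(4,[-.0005,-.0005,.126])"
```

```text
{'time_s': 11.35, 'tool_pos': [0.4875, -0.3485, 0.1138], 'tool_rot': [-179.9806, 0.0756, 156.2778], 'force': [0.5788, 0.1323, -2.8423], 'grip_width': 0.0116, 'wrist_torque': [0.0104, 0.0252, -0.0158]}
q [-15.   26.6  61.  100.  -24.9  68.3 119.2] cmd [ 0.4877 -0.3472  0.1141] [1.7997e+02 1.0000e-02 1.5638e+02]
tray 1693 [ 0.4894 -0.3478  0.0972] [66.31 -2.75 -3.47] 1.16 0.96
base 1456 [ 0.4871 -0.3466  0.0011] [66.05  0.    0.  ] 1.03 0.96
tray in base [-0.0002 -0.0026  0.0961]
```

View pics/s4c.png

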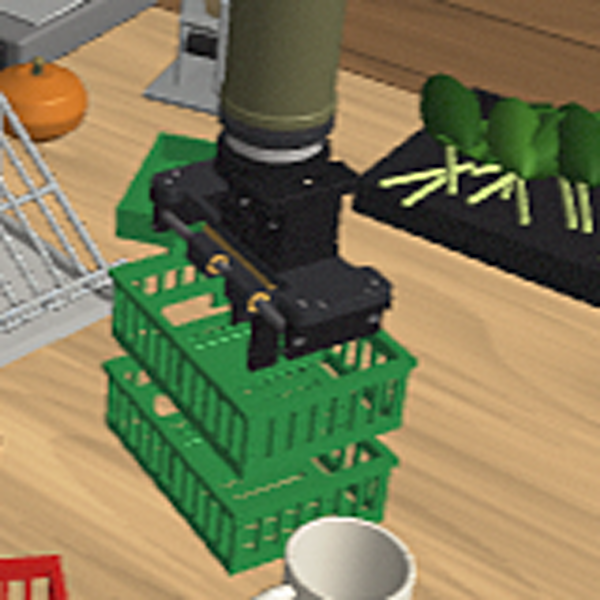

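```bash
cat > rel2.py <<'E'
from fit import *
import sys
def both(n,zt,cam="side",cut=None):
    d=dict(np.load(f"{cam}{n}.npz"))
    W=pts(d,(.487,-.347),.125,.005,.32)
    x=np.array([.487,-.347,zt]);fr=(1,1,1,0,0,1)
    B0=(np.array([.4872,-.3465,.001]),R.from_euler("z",66.3,degrees=True));T0=(x,B0[1])
    for _ in range(4): # assign points to nearer model
        sb=np.abs(sdf(TRAY,(W-B0[0])@B0[1].as_matrix()));st=np.abs(sdf(TRAY,(W-T0[0])@T0[1].as_matrix()))
        Pb=W[(sb<st)&(sb<.008)];Pt=W[(st<=sb)&(st<.008)]
        a=fit(TRAY,Pb,[*B0[0],*B0[1].as_euler("xyz",degrees=True)],fr);b=fit(TRAY,Pt,[*T0[0],*T0[1].as_euler("xyz",degrees=True)],fr)
        B0,T0=a[:2],b[:2]
    print(n,cam,len(Pb),len(Pt),"base",B0[0].round(4),B0[1].as_euler("xyz",degrees=True)[2].round(2),"tray",T0[0].round(4),T0[1].as_euler("xyz",degrees=True)[2].round(2),"in base",B0[1].inv().apply(T0[0]-B0[0]).round(4),round(a[2],2),round(b[2],2))
    g=fit(TRAY,Pt,[*T0[0],*T0[1].as_euler("xyz",degrees=True)]);print("  6dof",g[0].round(4),g[1].as_euler("ZYX",degrees=True).round(2))
E
python3 -c "
from rel2 import *
both(3,.214);both(4,.0905);both(4,.0905,'top')"
```

```text
3 side 2562 2587 base [ 0.4874 -0.3464  0.0008] 66.21 tray [ 0.4867 -0.3459  0.2134] 66.35 in base [1.000e-04 8.000e-04 2.126e-01] 0.99 0.98
  6dof [ 0.487  -0.3458  0.2138] [66.34 -0.43 -0.42]
4 side 1456 2251 base [ 0.4871 -0.3466  0.0011] 66.05 tray [ 0.487  -0.3485  0.0895] 66.27 in base [-0.0018 -0.0007  0.0884] 1.03 1.01
  6dof [ 0.4874 -0.3486  0.0899] [66.26 -0.16 -0.88]
4 top 153 254 base [ 0.487  -0.3475  0.0051] 66.26 tray [ 0.4892 -0.3474  0.0916] 64.82 in base [ 0.001  -0.0019  0.0864] 1.08 0.97
  6dof [ 0.487  -0.3453  0.0927] [65.42 -1.38  3.  ]
```

>>> arm_command(targets=[[[0.0007,0.0018,0.0,0,0,0,1],[0.0007,0.0018,0.003,0,0,0,1],[0.0007,0.0018,0.007,0,0,0,1],[0.0007,0.0018,0.011,0,0,0,1],[0.0007,0.0018,0.015,0,0,0,1],[0.0007,0.0018,0.018,0,0,0,1],[0.0007,0.0018,0.018,0,0,0,1],[0.0007,0.0018,0.018,0,0,0,1]]])

```text
time_s: 12.25
tool_pos: [0.4872, -0.3463, 0.0951]
tool_rot: [-180.0, 0.0, 156.3]
force: [0.9, -0.6, -2.8]
grip_width: 0.0117
```

```bash
python3 -c "
from look import *
apply([.0007,.0018,.018],[0,0,0]);look(5)
from rel2 import *
both(5,.0715)
im=dict(np.load('side5.npz'))['img'][180:320,350:490];cv2.imwrite('pics/s5c.png',cv2.resize(im,(600,600),interpolation=2)[:,:,::-1])
"
```

```text
{'time_s': 12.25, 'tool_pos': [0.4872, -0.3463, 0.0951], 'tool_rot': [-179.9766, 0.0106, 156.2746], 'force': [0.9119, -0.6445, -2.8024], 'grip_width': 0.0117, 'wrist_torque': [-0.0695, 0.0252, -0.0348]}
q [-14.5  27.6  60.1 101.2 -26.   66.5 119.7] cmd [ 0.4878 -0.3452  0.0961] [1.7997e+02 1.0000e-02 1.5638e+02]
5 side 1266 2232 base [ 0.4866 -0.3464  0.0024] 66.6 tray [ 0.4865 -0.3461  0.0706] 66.38 in base [0.0003 0.0003 0.0683] 1.07 1.02
  6dof [ 0.4869 -0.3461  0.0711] [66.35 -0.4  -0.71]
```

View pics/s5c.png

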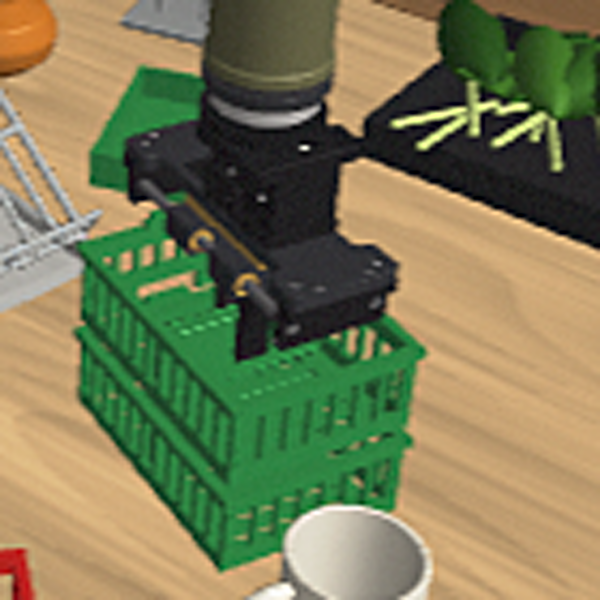

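>>> arm_command(targets=[[[0,0,0.001,0,0,0,1],[0,0,0.002,0,0,0,1],[0,0,0.003,0,0,0,1],[0,0,0.004,0,0,0,1],[0,0,0.005,0,0,0,1],[0,0,0.006,0,0,0,1],[0,0,0.006,0,0,0,1]]])

```text
time_s: 13.05
tool_pos: [0.4872, -0.3462, 0.089]
tool_rot: [-180.0, 0.0, 156.3]
force: [-0.2, -0.2, -1.2]
grip_width: 0.0119
```

>>> arm_command(targets=[[[0,0,0.0005,0,0,0,1],[0,0,0.001,0,0,0,1],[0,0,0.0015,0,0,0,1],[0,0,0.002,0,0,0,1],[0,0,0.002,0,0,0,1]]])

```text
time_s: 13.55
tool_pos: [0.4872, -0.3462, 0.0871]
tool_rot: [-180.0, 0.0, 156.3]
force: [-0.9, -0.3, -1.1]
grip_width: 0.0119
```

>>> arm_command(targets=[[[0,0,0.0005,0,0,0,1],[0,0,0.001,0,0,0,1],[0,0,0.0015,0,0,0,1],[0,0,0.002,0,0,0,1],[0,0,0.002,0,0,0,1]]])

```text
time_s: 14.05
tool_pos: [0.4872, -0.3463, 0.0855]
tool_rot: [-180.0, 0.0, 156.3]
force: [-1.0, 0.2, -0.3]
grip_width: 0.0121
```

```bash
python3 -c "
from look import *
apply([0,0,.01],[0,0,0]);look(6)
from rel2 import *
both(6,.062)
im=dict(np.load('side6.npz'))['img'][200:320,360:480];cv2.imwrite('pics/s6c.png',cv2.resize(im,(600,600),interpolation=2)[:,:,::-1])
"
```

```text
{'time_s': 14.05, 'tool_pos': [0.4872, -0.3463, 0.0855], 'tool_rot': [-179.9993, 0.0211, 156.2705], 'force': [-1.012, 0.1799, -0.2742], 'grip_width': 0.0121, 'wrist_torque': [0.2211, 0.148, 0.0139]}
q [-14.1  28.2  59.6 101.7 -26.6  65.6 120.2] cmd [ 0.4878 -0.3452  0.0861] [1.7997e+02 1.0000e-02 1.5638e+02]
6 side 1057 2281 base [ 0.4875 -0.3461  0.0009] 66.26 tray [ 0.4865 -0.3462  0.0612] 66.08 in base [-0.0005  0.0008  0.0603] 0.98 1.07
  6dof [ 0.4867 -0.3462  0.0613] [66.07 -0.15 -0.33]
```

View pics/s6c.png

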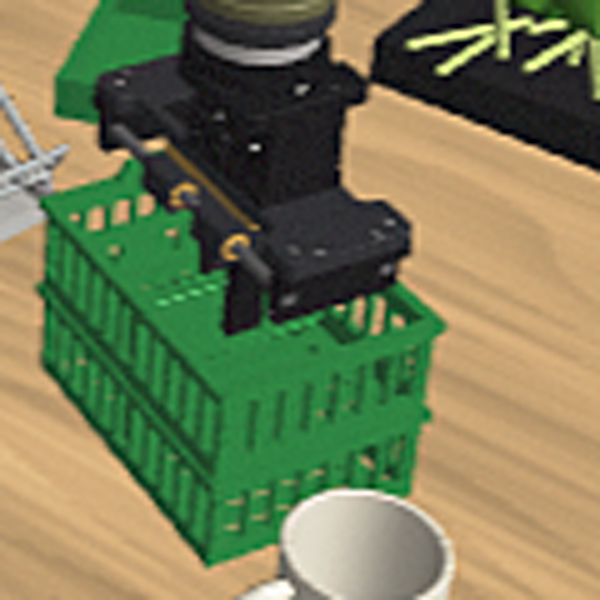

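>>> arm_command(targets=[[[0,0,0.0005,0,0,0,1],[0,0,0.001,0,0,0,1],[0,0,0.0015,0,0,0,1],[0,0,0.0015,0,0,0,1],[0,0,0.0015,0,0,0,1]]])

```text
time_s: 14.65
tool_pos: [0.4872, -0.3463, 0.0854]
tool_rot: [179.9, 0.0, 156.3]
force: [-4.0, 4.3, 11.8]
grip_width: 0.0118
```

Firm contact, with the height unchanged at 0.0854 and 12 N up. Easing off, then releasing.

>>> arm_command(targets=[[[0,0,-0.001,0,0,0,1],[0,0,-0.001,0,0,0,1],[0,0,-0.001,0,0,0,-1],[0,0,-0.001,0,0,0,-1],[0,0,-0.001,0,0,0,-1],[0,0,-0.001,0,0,0,-1],[0,0,-0.001,0,0,0,-1],[0,0,-0.001,0,0,0,-1],[0,0,-0.001,0,0,0,-1],[0,0,-0.001,0,0,0,-1]]])

```text
time_s: 15.65
tool_pos: [0.4873, -0.3462, 0.0847]
tool_rot: [-180.0, 0.0, 156.3]
force: [0.2, -0.7, 0.1]
grip_width: 0.0677
```

>>> arm_command(targets=[[[0,0,0,0,0,0,-1],[0,0,0,0,0,0,-1],[0,0,-0.02,0,0,0,-1],[0,0,-0.05,0,0,0,-1],[0,0,-0.09,0,0,0,-1],[0,0,-0.13,0,0,0,-1],[0,0,-0.17,0,0,0,-1],[0,0,-0.2,0,0,0,-1],[0,0,-0.2,0,0,0,-1]]])

```text
time_s: 16.55
tool_pos: [0.4886, -0.3481, 0.2892]
tool_rot: [-180.0, 0.4, 156.3]
force: [0.7, -0.4, 0.5]
grip_width: 0.0872
```

```bash
python3 -c "
from look import *
apply([0,0,.0015-.001-.2],[0,0,0]);look(7)
from rel2 import *
both(7,.062);both(7,.062,'top')
im=dict(np.load('side7.npz'))['img'][200:320,360:480];cv2.imwrite('pics/s7c.png',cv2.resize(im,(600,600),interpolation=2)[:,:,::-1])
for c in ('top','side'):
  a=dict(np.load(c+'0.npz'))
  P=pts(a,(.535,.331),.13,.004,.06)
  W=cloud(a);
  # silhouette
  m=(green(a['img'])&(np.linalg.norm(W[...,:2]-[.535,.331],axis=2)<.14)&(W[...,2]<.06)).astype(np.uint8)
  print(c,m.sum());np.save('lidmask_'+c+'.npy',m)
  # bar points
  Q=P[P[:,2]>.035];print('bar mean',Q.mean(0).round(4),len(Q),np.percentile(Q,[3,97],axis=0).round(3).tolist())
"
```

```text
{'time_s': 16.55, 'tool_pos': [0.4886, -0.3481, 0.2892], 'tool_rot': [-179.9505, 0.4418, 156.2733], 'force': [0.6669, -0.4425, 0.4706], 'grip_width': 0.0872, 'wrist_torque': [-0.0439, -0.0322, -0.0057]}
q [-19.4  18.3  66.1  86.9 -16.9  85.2 113.1] cmd [ 0.4878 -0.3453  0.2856] [1.7997e+02 1.0000e-02 1.5638e+02]
7 side 1071 3095 base [ 0.4874 -0.3463  0.0005] 66.15 tray [ 0.4867 -0.3463  0.0609] 66.47 in base [-0.0003  0.0007  0.0604] 0.96 1.01
  6dof [ 0.4868 -0.3463  0.0611] [66.47 -0.22 -0.24]
7 top 129 400 base [ 0.4858 -0.3464  0.0036] 66.04 tray [ 0.4891 -0.3474  0.0644] 66.29 in base [ 0.0004 -0.0034  0.0608] 0.79 0.84
  6dof [ 0.4885 -0.349   0.0663] [66.06  1.92 -0.65]
top 1936
bar mean [0.536  0.3293 0.0463] 162 [[0.494, 0.322, 0.036], [0.578, 0.34, 0.052]]
side 885
bar mean [0.5287 0.3299 0.0444] 108 [[0.492, 0.322, 0.035], [0.573, 0.342, 0.05]]
```

View pics/s7c.png

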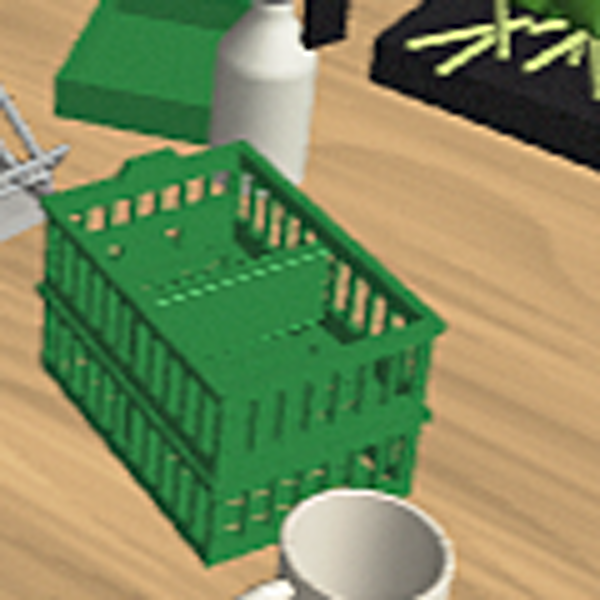

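Tray sits level at 60.4 mm above the base. Now the lid: pin it down from its outline in the top image.

```bash
python3 -c "
from fit import *
from plan import *
a=dict(np.load('top0.npz'));m=np.load('lidmask_top.npy')
m=cv2.morphologyEx(m,cv2.MORPH_OPEN,np.ones((3,3)))
c=max(cv2.findContours(m,0,cv2.CHAIN_APPROX_NONE)[0],key=cv2.contourArea)
q=cv2.boxPoints(cv2.minAreaRect(c))
A=R.from_euler('xyz',a['attitude'],degrees=True).as_matrix()
def ray(p,z):
  d=A@(np.linalg.inv(a['K'])@[*p,1]);o=a['origin'];return o+d*(z-o[2])/d[2]
X=np.array([ray(p,.010) for p in q]);print(X.round(4),X.mean(0).round(4));print(np.linalg.norm(X-np.roll(X,1,0),axis=1).round(4))
e=[X[(i+1)%4]-X[i] for i in range(4)];print([np.degrees(np.arctan2(v[1],v[0])).round(2) for v in e])
save([.4882,-.3475,.287],R.from_euler('xyz',[180,0.2,156.35],degrees=True))
r=toolrot(R.from_euler('z',91.5,degrees=True).as_matrix())
rel([.535,-.0,.33],toolrot(R.from_euler('z',78,degrees=True).as_matrix()))
"
```

```text
[[0.6002 0.4329 0.01  ]
 [0.6029 0.2436 0.01  ]
 [0.4712 0.2365 0.01  ]
 [0.4689 0.422  0.01  ]] [0.5358 0.3338 0.01  ]
[0.1317 0.1893 0.1318 0.1856]
[np.float64(-89.18), np.float64(-176.89), np.float64(90.71), np.float64(4.73)]
rel [0.0964, 0.3371, -0.0433] [-0.0, 0.2, -11.6] min rows 7.1
```

>>> arm_command(targets=[[[0.096,0.337,-0.043,0,0,-11.6,-1],[0.096,0.337,-0.043,0,0,-11.6,-1],[0.096,0.337,-0.043,0,0,-11.6,-1],[0.096,0.337,-0.043,0,0,-11.6,-1],[0.096,0.337,-0.043,0,0,-11.6,-1],[0.096,0.337,-0.043,0,0,-11.6,-1],[0.096,0.337,-0.043,0,0,-11.6,-1],[0.096,0.337,-0.043,0,0,-11.6,-1],[0.096,0.337,-0.043,0,0,-11.6,-1],[0.096,0.337,-0.043,0,0,-11.6,-1]]])

```text
time_s: 17.65
tool_pos: [0.5343, -0.0004, 0.3265]
tool_rot: [-179.9, -0.1, 167.8]
force: [0.6, -0.5, 0.9]
grip_width: 0.0872
```

```bash
python3 -c "
from plan import *
apply([.096,.337,-.043],[0,0,-11.6]);print(load()[0],load()[1].as_euler('xyz',degrees=True))
from cell import *
o=get_obs();print(o['tool_pos'].round(4),o['tool_rot'].round(2),o['qpos'].round(1))
rel([.536,.332,.2],toolrot(R.from_euler('z',91.5,degrees=True).as_matrix()))
"
```

```text
[ 5.35312859e-01 -2.33377060e-04  3.29664635e-01] [-179.95978426    0.19591503  167.95006876]
[ 5.343e-01 -4.000e-04  3.265e-01] [-1.7989e+02 -7.0000e-02  1.6779e+02] [-55.8   2.   55.1  91.3  -1.6  87.6  77.1]
rel [0.0691, 0.3251, 0.1292] [-0.1, 0.2, -13.5] min rows 7.1
```

>>> arm_command(targets=[[[0.069,0.325,0.129,0,0.2,-13.5,-1],[0.069,0.325,0.129,0,0.2,-13.5,-1],[0.069,0.325,0.129,0,0.2,-13.5,-1],[0.069,0.325,0.129,0,0.2,-13.5,-1],[0.069,0.325,0.129,0,0.2,-13.5,-1],[0.069,0.325,0.129,0,0.2,-13.5,-1],[0.069,0.325,0.129,0,0.2,-13.5,-1],[0.069,0.325,0.129,0,0.2,-13.5,-1],[0.069,0.325,0.129,0,0.2,-13.5,-1],[0.069,0.325,0.129,0,0.2,-13.5,-1]]])

```text
time_s: 18.65
tool_pos: [0.5371, 0.33, 0.1987]
tool_rot: [-179.9, -0.1, -178.9]
force: [-0.6, -0.7, 0.7]
grip_width: 0.0867
```

```bash
python3 -c "
from look import *
apply([.069,.325,.129],[0,0.2,-13.5]);o,d=look(8)
b=d['side'];rel([.536,.332,.022],toolrot(R.from_euler('z',91.5,degrees=True).as_matrix()))
cv2.imwrite('pics/s8c.png',cv2.resize(b['img'][120:240,180:340],(800,600),interpolation=2)[:,:,::-1])
"
```

```text
{'time_s': 18.65, 'tool_pos': [0.5371, 0.33, 0.1987], 'tool_rot': [-179.9186, -0.143, -178.8509], 'force': [-0.6094, -0.6823, 0.6964], 'grip_width': 0.0867, 'wrist_torque': [-0.0341, 0.0227, -0.0277]}
q [-67.5  20.1  42.5  89.2 -13.9  76.2  67.8] cmd [0.5361 0.3318 0.2002] [-1.7994e+02 -2.0000e-02 -1.7855e+02]
rel [0.0, 0.0004, 0.1782] [-0.1, -0.0, -0.1] min rows 3.6
```

View pics/s8c.png

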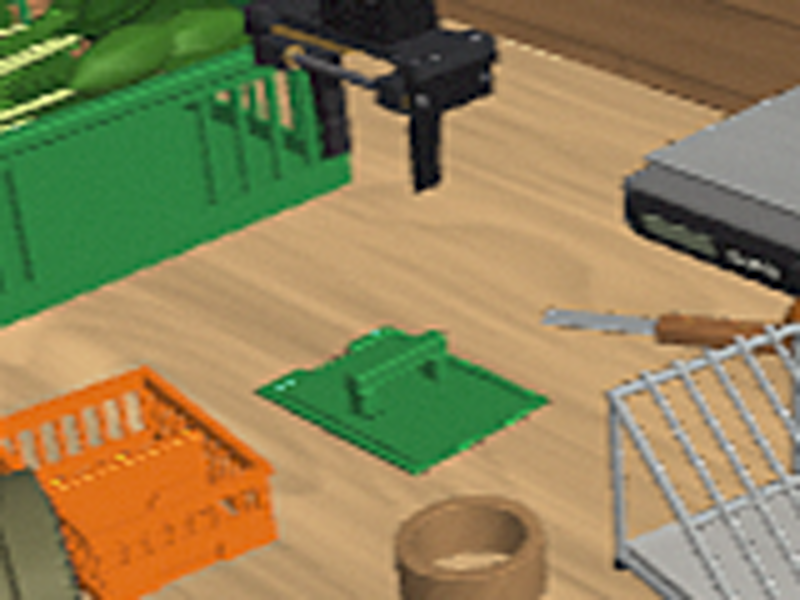

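The gripper is over the lid at about (400,380) in the crop, with fingers spread across the bar and nothing in the way. The bar is clear of the crate at (200,150) and the orange tray. Descending.

>>> arm_command(targets=[[[0,0,0.03,0,0,0,-1],[0,0,0.06,0,0,0,-1],[0,0,0.09,0,0,0,-1],[0,0,0.115,0,0,0,-1],[0,0,0.135,0,0,0,-1],[0,0,0.15,0,0,0,-1],[0,0,0.162,0,0,0,-1],[0,0,0.171,0,0,0,-1],[0,0,0.176,0,0,0,-1],[0,0,0.176,0,0,0,-1]]])

```text
time_s: 19.75
tool_pos: [0.535, 0.3331, 0.0222]
tool_rot: [-180.0, -0.2, -178.6]
force: [0.7, -0.3, 0.1]
grip_width: 0.087
```

>>> arm_command(newtons=30, targets=[[[0,0,0,0,0,0,-1],[0,0,0,0,0,0,1],[0,0,0,0,0,0,1],[0,0,0,0,0,0,1],[0,0,0,0,0,0,1],[0,0,0,0,0,0,1],[0,0,0,0,0,0,1],[0,0,0,0,0,0,1],[0,0,0,0,0,0,1],[0,0,0,0,0,0,1]]])

```text
time_s: 20.75
tool_pos: [0.5351, 0.3332, 0.0225]
tool_rot: [180.0, -0.2, -178.6]
force: [-0.6, -0.3, -0.5]
grip_width: 0.0228
```

>>> arm_command(targets=[[[0,0,0,0,0,0,1],[0,0,0,0,0,0,1],[0,0,0,0,0,0,1]]])

```text
time_s: 21.05
tool_pos: [0.5351, 0.3333, 0.0224]
tool_rot: [180.0, -0.2, -178.6]
force: [0.2, -0.6, 0.0]
grip_width: 0.0174
```

>>> arm_command(targets=[[[0,0,0,0,0,0,1],[0,0,-0.005,0,0,0,1],[0,0,-0.015,0,0,0,1],[0,0,-0.04,0,0,0,1],[0,0,-0.07,0,0,0,1],[0,0,-0.11,0,0,0,1],[0,0,-0.15,0,0,0,1],[0,0,-0.19,0,0,0,1],[0,0,-0.23,0,0,0,1],[0,0,-0.26,0,0,0,1]]])

```text
time_s: 22.05
tool_pos: [0.5365, 0.3328, 0.2863]
tool_rot: [179.9, -0.0, -178.7]
force: [0.9, 0.7, -1.5]
grip_width: 0.0176
```

```bash
python3 -c "
from look import *
apply([0,0,.176-.26],[0,0,0]);o=get_obs();print(o['tool_pos'].round(4),o['tool_rot'].round(2),o['force'].round(2),o['grip_width'],load()[0])
rel([.535,0,.33],toolrot(R.from_euler('z',78,degrees=True).as_matrix()))
"
```

```text
[0.5365 0.3328 0.2863] [ 1.7987e+02 -4.0000e-02 -1.7866e+02] [ 0.92  0.67 -1.54] 0.017604869210527768 [0.53611783 0.33191995 0.28420132]
rel [0.0095, -0.3318, -0.0454] [-0.1, -0.0, 13.4] min rows 6.7
```

>>> arm_command(targets=[[[0,-0.025,-0.01,0,0,1,1],[0,-0.065,-0.02,0,0,2.6,1],[0.002,-0.11,-0.03,0,0,4.4,1],[0.004,-0.155,-0.04,0,0,6.2,1],[0.006,-0.2,-0.045,0,0,8,1],[0.007,-0.24,-0.045,0,0,9.7,1],[0.008,-0.28,-0.045,0,0,11.3,1],[0.009,-0.31,-0.045,0,0,12.5,1],[0.01,-0.332,-0.045,0,0,13.4,1],[0.01,-0.332,-0.045,0,0,13.4,1]]])

```text
time_s: 23.05
tool_pos: [0.5338, -0.0035, 0.3278]
tool_rot: [-180.0, -0.2, 167.6]
force: [0.3, 0.3, -1.2]
grip_width: 0.018
```

```bash
python3 -c "
from look import *
apply([.01,-.332,-.045],[0,0,13.4]);o=get_obs();print(o['tool_pos'].round(4),o['tool_rot'].round(2),o['qpos'].round(1),o['grip_width'],load()[0])
rel([.487,-.3463,.26],toolrot(R.from_euler('z',66.4,degrees=True).as_matrix()))
"
```

```text
[ 0.5338 -0.0035  0.3278] [-1.7996e+02 -1.6000e-01  1.6759e+02] [-56.6   2.   56.3  91.2  -1.7  87.8  77.3] 0.017955283105393197 [ 5.34533798e-01 -1.78057629e-04  3.29559970e-01]
rel [-0.0252, -0.3484, 0.0699] [-0.1, 0.0, 11.6] min rows 7.1
```

>>> arm_command(targets=[[[-0.002,-0.025,0.005,0,0,1,1],[-0.005,-0.065,0.013,0,0,2.2,1],[-0.008,-0.11,0.022,0,0,3.7,1],[-0.011,-0.155,0.031,0,0,5.2,1],[-0.014,-0.2,0.04,0,0,6.7,1],[-0.018,-0.245,0.05,0,0,8.2,1],[-0.021,-0.29,0.06,0,0,9.7,1],[-0.024,-0.33,0.066,0,0,11,1],[-0.025,-0.348,0.07,0,0,11.6,1],[-0.025,-0.348,0.07,0,0,11.6,1]]])

```text
time_s: 24.05
tool_pos: [0.484, -0.3472, 0.2564]
tool_rot: [-179.8, -0.3, 156.1]
force: [-0.1, 0.5, -1.0]
grip_width: 0.018
```

>>> arm_command(targets=[[[0,0,0,0,0,0,1],[0,0,0,0,0,0,1]]])

```text
time_s: 24.25
tool_pos: [0.4872, -0.3425, 0.2575]
tool_rot: [-180.0, -0.2, 156.6]
force: [-0.4, 1.1, -1.6]
grip_width: 0.0179
```

```bash
cat > lidrel.py <<'E'
from look import *
from fit import *
def lidrel(n,zl,dx=(0,0),cams=("side",)):
  for cam in cams:
    d=dict(np.load(f"{cam}{n}.npz"))
    W=pts(d,(.487,-.347),.14,.075,.36)
    T0=(np.array([.487,-.3463,.061]),R.from_euler("z",66.35,degrees=True))
    L0=(np.array([.487+dx[0],-.3465+dx[1],zl]),T0[1])
    fr=(1,1,1,0,0,1)
    for _ in range(4):
        st=np.abs(sdf(TRAY,(W-T0[0])@T0[1].as_matrix()));sl=np.abs(sdf(LID,(W-L0[0])@L0[1].as_matrix()))
        Pt=W[(st<sl)&(st<.008)];Pl=W[(sl<=st)&(sl<.008)]
        b=fit(LID,Pl,[*L0[0],*L0[1].as_euler("xyz",degrees=True)],fr);L0=b[:2]
        if len(Pt)>300: a=fit(TRAY,Pt,[*T0[0],*T0[1].as_euler("xyz",degrees=True)],fr);T0=a[:2]
    print(cam,len(Pt),len(Pl),"tray",T0[0].round(4),T0[1].as_euler("xyz",degrees=True)[2].round(2),"lid",L0[0].round(4),L0[1].as_euler("xyz",degrees=True)[2].round(2),"lid in tray",T0[1].inv().apply(L0[0]-T0[0]).round(4),round(b[2],2))
    g=fit(LID,Pl,[*L0[0],*L0[1].as_euler("xyz",degrees=True)]);print("  6dof",g[0].round(4),g[1].as_euler("ZYX",degrees=True).round(2))
E
python3 -c "
from lidrel import *
apply([-.025,-.348,.07],[0,0,11.6]);o,d=look(9)
print('lidz0',o['tool_pos'][2]-.0225)
lidrel(9,o['tool_pos'][2]-.0215,cams=('side','top'))
cv2.imwrite('pics/s9c.png',cv2.resize(d['side']['img'][140:320,340:490],(500,600),interpolation=2)[:,:,::-1])
"
```

```text
{'time_s': 24.25, 'tool_pos': [0.4872, -0.3425, 0.2575], 'tool_rot': [-179.9866, -0.1874, 156.5783], 'force': [-0.4343, 1.1479, -1.6038], 'grip_width': 0.0179, 'wrist_torque': [0.043, 0.0551, 0.0391]}
q [-19.9  19.3  66.   89.9 -17.7  82.5 113.8] cmd [ 0.4869 -0.3459  0.2599] [-1.7994e+02  1.0000e-02  1.5645e+02]
lidz0 0.2349501832038999
side 2193 1914 tray [ 0.4867 -0.3461  0.0608] 66.28 lid [ 0.4855 -0.3434  0.2354] 65.43 lid in tray [0.0019 0.0022 0.1746] 0.86
  6dof [ 0.4855 -0.3434  0.2354] [65.49 -0.1   0.08]
top 142 374 tray [ 0.487  -0.3463  0.061 ] 66.35 lid [ 0.4879 -0.3457  0.2394] 65.98 lid in tray [ 0.0009 -0.0006  0.1784] 1.13
  6dof [ 0.4881 -0.3457  0.2395] [66.05  0.75 -0.76]
```

View pics/s9c.png

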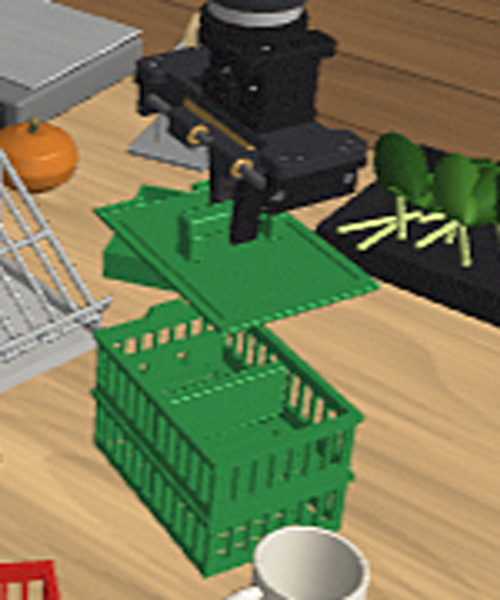

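The arm hasn't settled yet. Lowering partway, settling, and re-measuring with an outline check as well.

>>> arm_command(targets=[[[0,0,0.02,0,0,0.3,1],[0,0,0.04,0,0,0.3,1],[0,0,0.055,0,0,0.3,1],[0,0,0.065,0,0,0.3,1],[0,0,0.07,0,0,0.3,1],[0,0,0.07,0,0,0.3,1],[0,0,0.07,0,0,0.3,1],[0,0,0.07,0,0,0.3,1],[0,0,0.07,0,0,0.3,1],[0,0,0.07,0,0,0.3,1]]])

```text
time_s: 25.35
tool_pos: [0.4858, -0.3447, 0.188]
tool_rot: [-179.9, -0.1, 156.1]
force: [-0.1, 0.1, -1.6]
grip_width: 0.0176
```

```bash
cat > sil.py <<'E'
from lidrel import *
def corners(b): 
    s=np.array([[i,j,k] for i in(-1,1) for j in(-1,1) for k in(-1,1)]);return b[:3]+s*b[3:]
def sil(n,zl,x0,yaw,cam="side"):
    d=dict(np.load(f"{cam}{n}.npz"));W=cloud(d)
    m=(green(d["img"])&(np.linalg.norm(W[...,:2]-[.487,-.347],axis=2)<.14)&(W[...,2]>zl+.001)).astype(np.uint8)
    nn,lab,st,_=cv2.connectedComponentsWithStats(m,connectivity=8);m=(lab==1+st[1:,4].argmax()).astype(np.uint8)
    up=cv2.resize(m*255,None,fx=4,fy=4,interpolation=cv2.INTER_LINEAR)  # subpixel
    c=max(cv2.findContours((up>127).astype(np.uint8),0,cv2.CHAIN_APPROX_NONE)[0],key=len)[:,0]
    hull=cv2.convexHull(c)[:,0].astype(float); hull=(hull+.5)/4-.5
    q=np.vstack([hull,hull[:1]]);S=np.vstack([a+(b-a)*np.linspace(0,1,max(2,int(np.linalg.norm(b-a)*2)))[:,None] for a,b in zip(q[:-1],q[1:])])
    C=np.vstack([corners(b) for b in LID[:4]])
    def mod(v):
        X=np.array([x0[0]+v[0]/100,x0[1]+v[1]/100,zl])+C@R.from_euler("z",yaw+v[2],degrees=True).as_matrix().T
        return cv2.convexHull(proj(d,X).astype(np.float32))
    f=lambda v:[cv2.pointPolygonTest(mod(v),(float(a),float(b)),True) for a,b in S]
    s=least_squares(f,[0,0,0],loss="soft_l1",f_scale=.5,diff_step=1e-2,x_scale=[.1,.1,1])
    print("sil",cam,[round(x0[0]+s.x[0]/100,4),round(x0[1]+s.x[1]/100,4),round(yaw+s.x[2],2)],"rms px",np.std(s.fun).round(2),"mean",np.mean(s.fun).round(2),len(S))
E
python3 -c "
from sil import *
apply([0,0,.07],[0,0,0.3]);o,d=look(10)
z=o['tool_pos'][2]-.0215
lidrel(10,z,cams=('side','top'))
sil(10,z,(.487,-.346),66.3);sil(9,.2354,(.487,-.346),66.3);sil(9,.2394,(.487,-.346),66.3,'top');sil(10,z+.003,(.487,-.346),66.3,'top')
cv2.imwrite('pics/s10c.png',cv2.resize(d['side']['img'][170:320,340:490],(600,600),interpolation=2)[:,:,::-1])
"
```

```text
{'time_s': 25.35, 'tool_pos': [0.4858, -0.3447, 0.188], 'tool_rot': [-179.9247, -0.1374, 156.0771], 'force': [-0.1479, 0.0589, -1.6168], 'grip_width': 0.0176, 'wrist_torque': [-0.0378, 0.0121, 0.0221]}
q [-18.3  22.1  64.2  95.6 -20.4  75.4 115.6] cmd [ 0.4869 -0.346   0.1899] [-1.7994e+02  1.0000e-02  1.5615e+02]
side 1492 1894 tray [ 0.4845 -0.3454  0.0612] 66.63 lid [ 0.4841 -0.3451  0.166 ] 64.78 lid in tray [1.000e-04 4.000e-04 1.048e-01] 0.93
  6dof [ 0.4842 -0.3452  0.166 ] [ 6.492e+01 -5.000e-02  1.700e-01]
top 118 296 tray [ 0.487  -0.3463  0.061 ] 66.35 lid [ 0.4875 -0.3478  0.168 ] 65.87 lid in tray [-0.0011 -0.0011  0.107 ] 1.09
  6dof [ 0.4874 -0.3477  0.1679] [6.597e+01 1.300e-01 6.000e-02]
sil side [np.float64(0.487), np.float64(-0.346), np.float64(66.3)] rms px 2.13 mean 0.89 395
sil side [np.float64(0.487), np.float64(-0.346), np.float64(66.3)] rms px 2.07 mean 1.05 392
sil top [np.float64(0.487), np.float64(-0.346), np.float64(66.3)] rms px 4.98 mean 4.37 120
sil top [np.float64(0.487), np.float64(-0.346), np.float64(66.3)] rms px 3.12 mean 2.8 110
```

View pics/s10c.png

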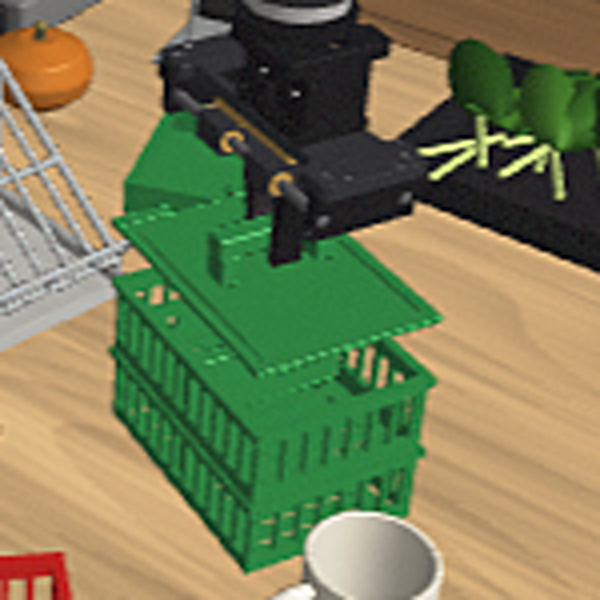

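```bash
python3 - <<'E'
s=open('sil.py').read()
i=s.index('    s=least_squares(');
s=s[:i]+'''    from scipy.optimize import minimize
    g=lambda v:np.sum(np.sqrt(1+(np.array(f(np.array(v)*[.1,.1,1]))/.5)**2)-1)
    o=minimize(g,[0,0,0],method="Nelder-Mead",options=dict(initial_simplex=[[0,0,0],[3,0,0],[0,3,0],[0,0,2]],xatol=.02,fatol=.01,maxiter=400))
    v=o.x*[.1,.1,1];r=np.array(f(v))
    print("sil",cam,[round(x0[0]+v[0]/100,4),round(x0[1]+v[1]/100,4),round(yaw+v[2],2)],"rms px",r.std().round(2),"mean",r.mean().round(2),len(S))
    return d,hull,mod(v)
'''
open('sil.py','w').write(s)
E
python3 -c "
from sil import *
z=.1665
sil(9,.2354,(.487,-.346),66.3)
d,h,m=sil(10,z,(.487,-.346),66.3)
sil(9,.2384,(.487,-.346),66.3,'top');sil(10,z+.001,(.487,-.346),66.3,'top')
im=cv2.resize(d['img'],None,fx=4,fy=4,interpolation=2)[:,:,::-1].copy()
for p,c in((h,(255,255,255)),(m[:,0],(0,0,255))): cv2.polylines(im,[((p+.5)*4).astype(np.int32)],True,c,1)
cv2.imwrite('pics/s10h.png',im[760:1200,1400:2000])
"
```

```text
sil side [np.float64(0.4853), np.float64(-0.342), np.float64(65.63)] rms px 1.72 mean 1.0 392
sil side [np.float64(0.4836), np.float64(-0.3443), np.float64(65.15)] rms px 1.64 mean 0.9 395
sil top [np.float64(0.4046), np.float64(-0.2877), np.float64(-21.78)] rms px 3.44 mean 1.33 120
sil top [np.float64(0.4858), np.float64(-0.3366), np.float64(71.32)] rms px 3.01 mean 1.38 110
```

View pics/s10h.png

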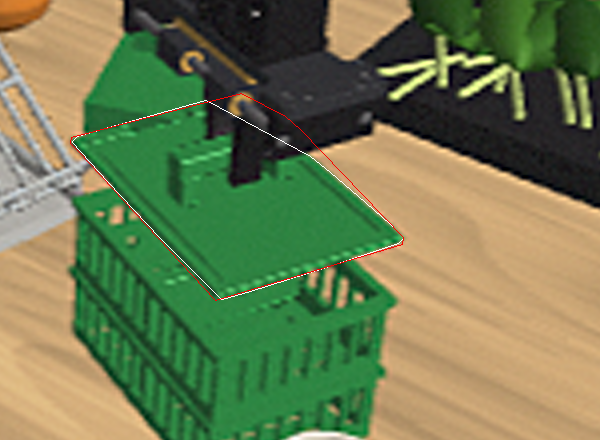

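The outline fit (red) matches the lid's three visible edges (corners (72,140), (222,298), (402,240)). The lid is about 3 mm off along the bar and 1° in yaw. Correcting, then lowering to just above the key.

>>> arm_command(targets=[[[-0.001,0,0.004,0,0,-0.4,1],[-0.002,0,0.008,0,0,-0.8,1],[-0.003,0,0.012,0,0,-1.1,1],[-0.003,0,0.016,0,0,-1.1,1],[-0.003,0,0.02,0,0,-1.1,1],[-0.003,0,0.022,0,0,-1.1,1],[-0.003,0,0.022,0,0,-1.1,1],[-0.003,0,0.022,0,0,-1.1,1],[-0.003,0,0.022,0,0,-1.1,1],[-0.003,0,0.022,0,0,-1.1,1]]])

```text
time_s: 26.45
tool_pos: [0.4883, -0.3458, 0.1658]
tool_rot: [-179.9, -0.2, 157.2]
force: [-0.4, -0.1, -1.7]
grip_width: 0.0179
```

```bash
python3 -c "
from sil import *
apply([-.003,0,.022],[0,0,-1.1]);o,d=look(11)
z=o['tool_pos'][2]-.0215;print(z)
lidrel(11,z);both=None
d,h,m=sil(11,z,(.487,-.346),66.3)
im=cv2.resize(d['img'],None,fx=4,fy=4,interpolation=2)[:,:,::-1].copy()
for p,c in((h,(255,255,255)),(m[:,0],(0,0,255))): cv2.polylines(im,[((p+.5)*4).astype(np.int32)],True,c,1)
cv2.imwrite('pics/s11h.png',im[760:1200,1400:2000])
"
```

```text
{'time_s': 26.45, 'tool_pos': [0.4883, -0.3458, 0.1658], 'tool_rot': [-179.9257, -0.1568, 157.1804], 'force': [-0.4088, -0.1356, -1.6621], 'grip_width': 0.0179, 'wrist_torque': [0.0126, 0.0125, 0.0032]}
q [-17.1  23.5  62.9  96.7 -21.6  73.4 117.5] cmd [ 0.4896 -0.3472  0.1679] [-1.7994e+02  1.0000e-02  1.5725e+02]
0.14430365642301718
side 1230 1884 tray [ 0.4861 -0.3465  0.0609] 66.0 lid [ 0.4881 -0.3461  0.1439] 66.83 lid in tray [ 0.0011 -0.0017  0.083 ] 0.9
  6dof [ 0.4881 -0.3461  0.1439] [ 6.688e+01 -8.000e-02 -1.000e-02]
sil side [np.float64(0.4857), np.float64(-0.3457), np.float64(66.34)] rms px 1.6 mean 0.96 396
```

View pics/s11h.png

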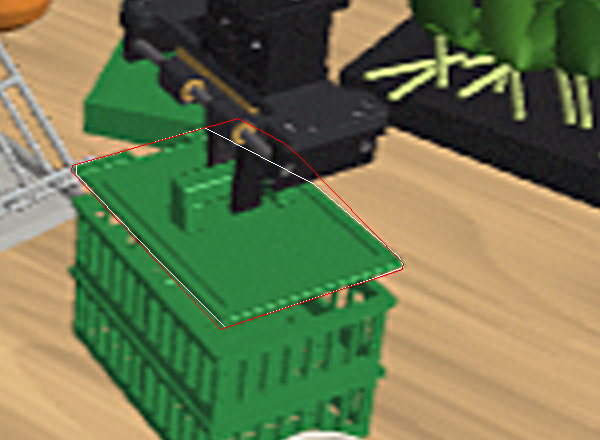

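```bash
python3 - <<'E'
s=open('sil.py').read()
s=s.replace('    C=np.vstack','    k=S[:,0].argmax();rt=S[k];mc=c[:,0].argmin()\n    vis=~((S[:,0]>occ)&(S[:,1]<rt[1]-1+(S[:,0]-rt[0])*0.0));S=S[vis]\n    C=np.vstack').replace('cam="side"):','cam="side",occ=400):',1)
open('sil.py','w').write(s)
E
python3 -c "
from sil import *
sil(9,.2354,(.487,-.346),66.3)
sil(10,.1665,(.487,-.346),66.3)
d,h,m=sil(11,.1443,(.487,-.346),66.3)
im=cv2.resize(d['img'],None,fx=4,fy=4,interpolation=2)[:,:,::-1].copy()
for p,c in((h,(255,255,255)),(m[:,0],(0,0,255))): cv2.polylines(im,[((p+.5)*4).astype(np.int32)],True,c,1)
cv2.imwrite('pics/s11i.png',im[760:1200,1400:2000])
from rel2 import both
"
```

```text
sil side [np.float64(0.4868), np.float64(-0.3423), np.float64(66.32)] rms px 0.19 mean 0.01 272
sil side [np.float64(0.4852), np.float64(-0.3448), np.float64(65.99)] rms px 0.2 mean -0.06 275
sil side [np.float64(0.4874), np.float64(-0.3461), np.float64(67.07)] rms px 0.12 mean 0.02 276
```

View pics/s11i.png

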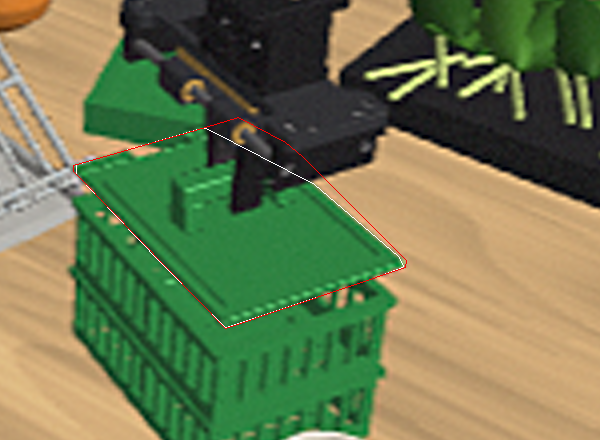

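With the finger-occluded side excluded, the outline fit is tight (0.12 px) and consistent across three frames. Lid yaw equals tool yaw, so I'm undoing most of the turn and lowering onto the key.

>>> arm_command(targets=[[[0.0006,0,0,0,0,0.7,1],[0.0006,0,0.001,0,0,0.7,1],[0.0006,0,0.003,0,0,0.7,1],[0.0006,0,0.006,0,0,0.7,1],[0.0006,0,0.009,0,0,0.7,1],[0.0006,0,0.012,0,0,0.7,1],[0.0006,0,0.014,0,0,0.7,1],[0.0006,0,0.014,0,0,0.7,1],[0.0006,0,0.014,0,0,0.7,1],[0.0006,0,0.014,0,0,0.7,1]]])

```text
time_s: 27.55
tool_pos: [0.4878, -0.3456, 0.1517]
tool_rot: [-179.9, -0.2, 156.5]
force: [1.1, 0.4, -1.3]
grip_width: 0.0177
```

```bash
python3 -c "
from sil import *
apply([.0006,0,.014],[0,0,.7]);o,d=look(12)
z=o['tool_pos'][2]-.0215;print(z)
lidrel(12,z)
d,h,m=sil(12,z,(.487,-.346),66.3)
im=cv2.resize(d['img'],None,fx=4,fy=4,interpolation=2)[:,:,::-1].copy()
cv2.imwrite('pics/s12.png',im[760:1240,1400:2000])
"
```

```text
{'time_s': 27.55, 'tool_pos': [0.4878, -0.3456, 0.1517], 'tool_rot': [-179.9207, -0.1616, 156.4817], 'force': [1.1034, 0.3952, -1.2552], 'grip_width': 0.0177, 'wrist_torque': [0.0271, -0.0254, 0.0127]}
q [-16.8  24.3  62.6  97.7 -22.4  72.  117.4] cmd [ 0.4891 -0.347   0.1539] [-1.7994e+02  1.0000e-02  1.5655e+02]
0.13024840247396882
side 1112 1873 tray [ 0.4858 -0.3466  0.061 ] 65.79 lid [ 0.4868 -0.3456  0.1298] 66.55 lid in tray [ 0.0014 -0.0006  0.0688] 0.96
  6dof [ 0.4868 -0.3456  0.1298] [ 6.658e+01 -2.000e-02  7.000e-02]
sil side [np.float64(0.4866), np.float64(-0.3458), np.float64(66.15)] rms px 0.14 mean -0.03 273
```

View pics/s12.png

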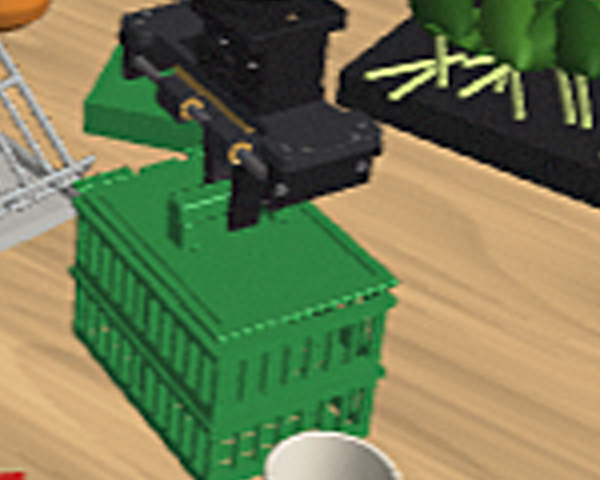

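>>> arm_command(targets=[[[0,0,0.001,0,0,0,1],[0,0,0.002,0,0,0,1],[0,0,0.003,0,0,0,1],[0,0,0.004,0,0,0,1],[0,0,0.005,0,0,0,1],[0,0,0.006,0,0,0,1],[0,0,0.006,0,0,0,1]]])

```text
time_s: 28.35
tool_pos: [0.4876, -0.3455, 0.1454]
tool_rot: [-179.9, -0.2, 156.5]
force: [0.3, 0.8, -1.1]
grip_width: 0.018
```

>>> arm_command(targets=[[[0,0,0.0005,0,0,0,1],[0,0,0.001,0,0,0,1],[0,0,0.0015,0,0,0,1],[0,0,0.002,0,0,0,1],[0,0,0.002,0,0,0,1]]])

```text
time_s: 28.85
tool_pos: [0.4876, -0.3455, 0.1435]
tool_rot: [-179.9, -0.2, 156.5]
force: [-0.1, 0.5, -1.6]
grip_width: 0.0174
```

>>> arm_command(targets=[[[0,0,0.0005,0,0,0,1],[0,0,0.001,0,0,0,1],[0,0,0.0015,0,0,0,1],[0,0,0.002,0,0,0,1],[0,0,0.002,0,0,0,1]]])

```text
time_s: 29.35
tool_pos: [0.4877, -0.3456, 0.1424]
tool_rot: [-180.0, -0.2, 156.5]
force: [-1.4, 3.4, 5.5]
grip_width: 0.0177
```

Contact at TCP z 0.1424. On the bench it was 0.0224 with the lid's underside at 0, so the underside is now at 0.120, which is the seated height. Checking before release.

```bash
python3 -c "
from sil import *
apply([0,0,.010],[0,0,0]);o,d=look(13)
lidrel(13,.1210)
sil(13,.121,(.487,-.346),66.3)
im=cv2.resize(d['side']['img'],None,fx=5,fy=5,interpolation=2)[:,:,::-1].copy()
cv2.imwrite('pics/s13.png',im[960:1550,1780:2440])
"
```

```text
{'time_s': 29.35, 'tool_pos': [0.4877, -0.3456, 0.1424], 'tool_rot': [-179.9561, -0.166, 156.4774], 'force': [-1.3551, 3.4482, 5.4718], 'grip_width': 0.0177, 'wrist_torque': [0.3882, 0.3552, 0.0048]}
q [-16.4  24.8  62.2  98.3 -23.   71.1 117.8] cmd [ 0.4891 -0.347   0.1439] [-1.7994e+02  1.0000e-02  1.5655e+02]
side 986 1838 tray [ 0.4867 -0.3467  0.0641] 66.52 lid [ 0.4865 -0.3462  0.1204] 66.31 lid in tray [0.0004 0.0003 0.0563] 0.91
  6dof [ 0.4865 -0.3462  0.1204] [ 6.631e+01 -2.000e-02  1.300e-01]
sil side [np.float64(0.4803), np.float64(-0.3492), np.float64(66.08)] rms px 0.78 mean -0.56 278
```

View pics/s13.png

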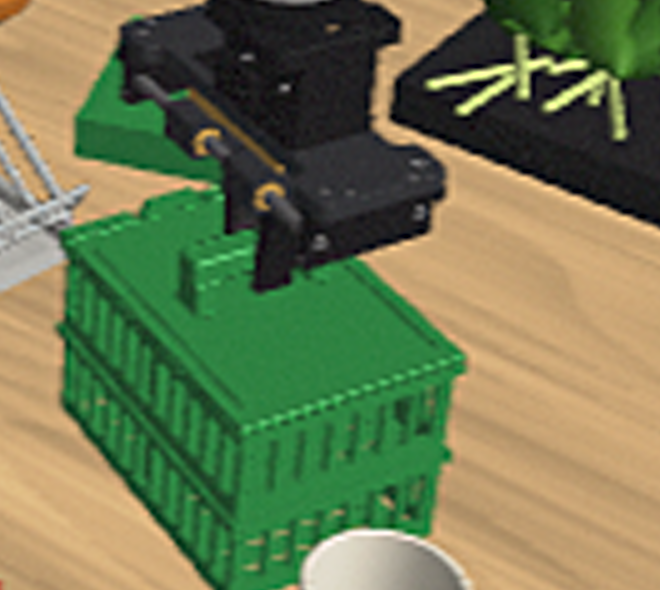

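The lid is flat on the rim, with the key showing above it at about (150,208). The cloud fit puts it at 0.1204, level to 0.1°. Releasing.

>>> arm_command(targets=[[[0,0,-0.0005,0,0,0,1],[0,0,-0.0005,0,0,0,1],[0,0,-0.0005,0,0,0,-1],[0,0,-0.0005,0,0,0,-1],[0,0,-0.0005,0,0,0,-1],[0,0,-0.0005,0,0,0,-1],[0,0,-0.0005,0,0,0,-1],[0,0,-0.0005,0,0,0,-1],[0,0,-0.0005,0,0,0,-1],[0,0,-0.0005,0,0,0,-1]]])

```text
time_s: 30.45
tool_pos: [0.4877, -0.3455, 0.1421]
tool_rot: [-179.9, -0.2, 156.5]
force: [-0.4, -0.6, -0.4]
grip_width: 0.0738
```

>>> arm_command(targets=[[[0,0,0,0,0,0,-1],[0,0,0,0,0,0,-1],[0,0,-0.02,0,0,0,-1],[0,0,-0.05,0,0,0,-1],[0,0,-0.08,0,0,0,-1],[0,0,-0.11,0,0,0,-1],[0,0,-0.13,0,0,0,-1],[0,0,-0.14,0,0,0,-1],[0,0.03,-0.14,0,0,0,-1],[0,0.05,-0.14,0,0,0,-1]]])

```text
time_s: 31.45
tool_pos: [0.5084, -0.2986, 0.2818]
tool_rot: [-180.0, -0.2, 156.5]
force: [0.5, -0.2, -0.6]
grip_width: 0.0868
```

>>> arm_command(targets=[[[0,0.05,0,0,0,0,-1],[0,0.1,0,0,0,0,-1],[0,0.15,0,0,0,0,-1],[0,0.2,0,0,0,0,-1],[0,0.25,0,0,0,0,-1],[0,0.25,0,0,0,0,-1],[0,0.25,0,0,0,0,-1]]])

```text
time_s: 32.15
tool_pos: [0.6079, -0.0686, 0.2805]
tool_rot: [-179.8, -0.3, 156.7]
force: [-0.3, -1.2, -0.7]
grip_width: 0.0871
```

```bash
python3 -c "
from sil import *
o,d=look(14)
lidrel(14,.1205)
im=cv2.resize(d['side']['img'],None,fx=5,fy=5,interpolation=2)[:,:,::-1].copy()
cv2.imwrite('pics/s14.png',im[960:1550,1780:2440])
W=pts(dict(np.load('side14.npz')),(.487,-.347),.125,.005,.05)
b=fit(TRAY,W,(.4872,-.3465,.001,0,0,66.3),(1,1,1,0,0,1));print('base',b[0].round(4),b[1].as_euler('xyz',degrees=True)[2])
"
```

```text
{'time_s': 32.15, 'tool_pos': [0.6079, -0.0686, 0.2805], 'tool_rot': [-179.8103, -0.2618, 156.6916], 'force': [-0.3157, -1.2422, -0.7256], 'grip_width': 0.0871, 'wrist_torque': [-0.0645, 0.0552, -0.0064]}
q [-43.6  19.9  61.5  85.2 -17.3  85.4  84.5] cmd [ 0.4891 -0.347   0.1439] [-1.7994e+02  1.0000e-02  1.5655e+02]
side 973 2169 tray [ 0.4871 -0.3469  0.064 ] 65.89 lid [ 0.4865 -0.3459  0.1205] 66.42 lid in tray [0.0007 0.0009 0.0565] 0.95
  6dof [ 0.4865 -0.3458  0.1205] [ 6.643e+01 -1.200e-01 -3.000e-02]
base [ 0.4878 -0.3459  0.0015] 66.44209104738405
```

View pics/s14.png

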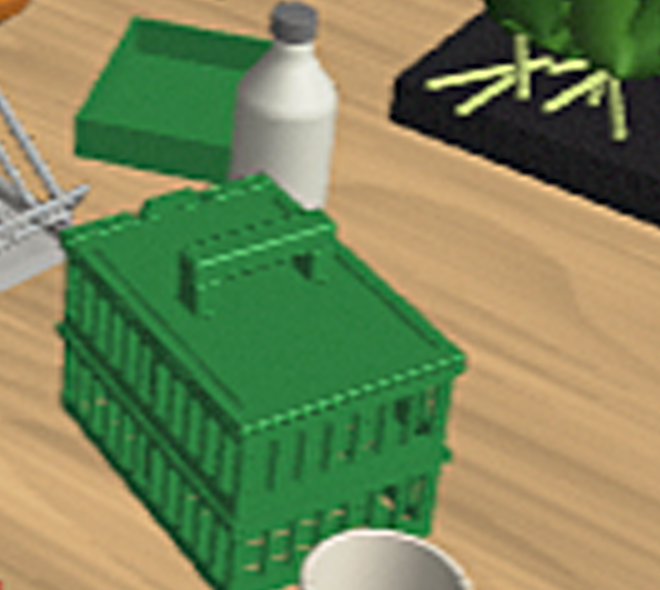

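View pics/top14.png

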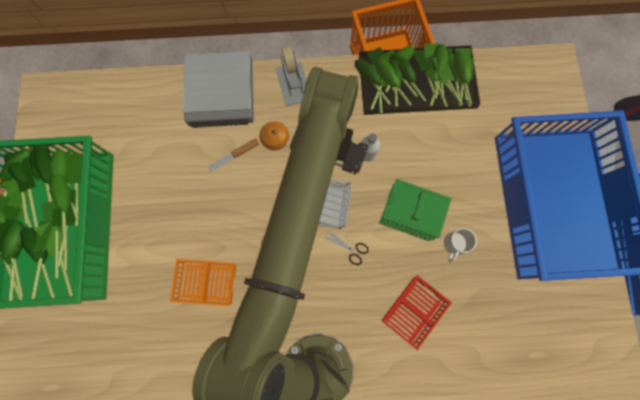

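The side crop shows the lid flat and level on the stack, with the key rising through its notch at (150,207). The top view shows the stack at (416,208), every bystander in view where it was (tape roll and flat tray are under the arm), and the gripper clear.

```bash
python3 -c "
from cell import *
print(sign_off())"
```

```text
the job is handed in; nothing more can be done
None
```

The tray is off the drainer and stacked on the bottom tray, the same way round, and the lid is on top with its notch over the key. I set both down under light contact (about 12 N and 6 N) and released them with the gripper nearly unloaded. I handed the job in at about 32 s.

**Last checks**
- **Tray:** it sits 60.4 mm above the bottom tray, level to about 0.2°, and less than 1 mm off centre. This was measured before the lid went on.
- **Lid:** its underside is 120.5 mm above the bench, where about 120 mm is expected. It is level to about 0.1°, and the key is visible through its notch.
- **Bottom tray:** it stayed within about 1 mm of where it started, which is about as fine as I can measure.
- **Bystanders:** those visible in the last picture are where they were. The arm hid the tape roll in it. The flat tray was hidden there too, but the side view shows it undisturbed.

**Checks that disagreed**
- **Tray height under the lid:** with the lid on, the camera fit put the tray about 3 mm too high (64 mm), because its rim and inside were hidden. I relied on the earlier fit and the contact height instead.
- **Top camera:** its fits of the small visible parts differed from the side camera by up to about 3 mm.
- **Lid outline:** the first outline fit was misled by the fingers hiding one edge and led me to turn the lid about 1° wrongly. I corrected that before lowering it. The outline check failed again once the lid was seated (green on green), so the final lid figures come from the depth fit.

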